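# Reopen a snapped-shut key cabinet through its cable hole

## Task

The green key cabinet has snapped shut with its keys inside. Push the wooden dowel through the cable hole in the cabinet's back and gently press the spring catch from behind, without forcing it, until it lets go and the door springs ajar; then lay the dowel back down flat on the bench and swing the door wide open, to about a right angle or beyond. Leave the other things on the bench where they are.

Things in the scene. Friction and masses are not known exactly. Their poses are not given: they have to be found in the camera images.
- key_cabinet: small green steel key cabinet screwed to the bench: 70 mm deep (x), 130 mm wide (y), 150 mm high, 18 mm wide feet at its sides, no handle. Origin: centre of its underside. +x points from the back plate (outer face x = -35 mm) to the door (inner face x = +35 mm); +y to the side of the catch and the door's free edge.
- cable_hole (a point): nominal centre of the 24 mm round cable hole, at the outer face of its bush plate (cabinet frame x -39, y +27, z 100 mm); cabinet's axes; it runs along x through the 4 mm plate. The grey plate (54x54 mm) has slotted screw holes: the real hole may sit up to 10 mm off this point to either side, along the cabinet's y (not in height). Screwed tight.
- bush_mouth (a point): nominal centre of the mouth of the steel bush round the hole: a plain collar that stands 4 mm off the plate, 24 mm inside, 34 mm outside, with no lead-in; shifted with the plate. Its flat rim stops a dowel that is more than about 3 mm off. More than 20 N from the dowel on any part of the cabinet does damage.
- catch_axis (a point): the point 40 mm inside cable_hole on its nominal axis. The catch's black push pad (16 mm disc) faces the hole at an unknown depth, 19 to 40 mm inside cable_hole; nothing reports it. It yields to a spring: about 3.5 N at first touch, 6 to 8 N where the catch lets go (after about 8 mm of travel), dead stop after 11.5 mm.
- cabinet_door (a joint): opening angle of the door: 0 shut and caught, 1.75 rad wide open on its stop. When the catch lets go an ejector throws the door ajar to about 0.45 rad by itself; beyond that it is swung by hand, turns easily and stays where it is left. While caught it cannot be pulled open.
- door_hinge (a point): point on the door's vertical hinge line, level with the cabinet's top, 150 mm above the bench (cabinet frame x +35, y -65 mm). Seen from above the door turns clockwise about it as it opens; shut, it runs from here along the cabinet's +y; at 1.57 rad it points along the cabinet's +x.
- door_edge (a point): top corner of the door's free edge, 128 mm from the hinge line and 148 mm above the bench, in the middle of the door's 10 mm thickness; moves with the door, which reaches down to 2 mm above the bench.
- dowel: round beech dowel, 160 mm long, 18 mm in diameter, 30 g, lying on the bench; its length is its x axis; the origin lies on its surface, below the middle as first laid down. Both ends are alike.
- dowel_mid (a point): the middle of the dowel, on its axis (9 mm above the bench when it lies there)
- dowel_end_a (a point): centre of the dowel's end face at its own +x end, 80 mm from the middle
- dowel_end_b (a point): centre of the dowel's end face at its own -x end, 80 mm from the middle
- tape_measure: yellow tape measure standing on its base, 42x88x62 mm; origin at the centre of its underside. A bystander, to be left where it is.
- wax_tin: round wax tin with a red lid, 70 mm across, 25 mm high; origin at the centre of its underside. A bystander, to be left where it is.
- driver_a: screwdriver with a yellow handle, 212x24x25 mm, lying flat; origin at the centre of its underside. A bystander, to be left where it is.
Not all that is in view belongs to the job. Leave any blue look-alike of the dowel alone.

How it is judged:
By the outcome, as a careful person would: the job done as asked, in the order asked, and still so for the second after the job is handed in, with the robot touching nothing.
It also fails if it takes over 72 s, if anything falls off the work surface, if the arm or the gripper's body presses on something with over 40 N, if the wrist force passes 120 N, or if a joint passes its speed limit or range.

## Robot

A 6-joint arm with a two-finger parallel gripper is mounted at the origin on a cart in front of the work surface, level with it; the furniture and walls round the work are solid. World frame = base frame: x ahead of the robot, y to its left, z up, the work surface at z = 0. Lengths are in m, angles in degrees, forces in N, time in s.
With the tool pointing down it reaches from about 0.35 to 0.875 m from the base axis. Payload 4.2 kg.
Tool frame: the origin (TCP) lies at the very end of the fingers, on their centre line; the grasp point (between the pads) lies 19 mm behind it (tcp_to_grasp is the z of the grasp point in the tool frame, in m); z points along the fingers, y is the direction in which the jaws open and shut (so a half turn about z gives the same grasp; the last joint's range is limited). The gripper opens to 87 mm and grips with 3 to 60 N. Pads are 19 mm wide; open, the fingers measure 117 mm over their backs; the gripper's body (75 mm by 190 mm) begins 51 mm behind the grasp point.
Start: joints at [90.963, 22.042, 0.453, 0, -68.411, -14.817], TCP at [0.15, 0.607, 0.223] pointing down, gripper open.
Joint ranges: [-179.83, 179.83], [-69.29, 118.12], [-61.27, 80.66], [-181.25, 117.63], [-171.15, -9.14], [-177.46, 177.46]. Speed limits (degrees/s): [159.86, 159.86, 180, 180, 180, 180].

## Interface

Orientations are given as a 3x3 rotation matrix whose columns are the frame's x, y, z axes.
In Python, from station import sense, capture, camera_params, finish_job, tcp_to_grasp gives the robot as it stands.
- The arm moves only by the shell command python3 -m inch 'ROWS'. ROWS is JSON, a list of rows, each an object of numbers: "jaw": the closure in counts, from 0 (fully open) to 255 (shut); "x", "y", "z": the shift along the world's x, y, z normalised to -1 to 1, where 1 is 0.06 m; "ax", "ay", "az": the turn, a rotation vector about the world's x, y, z normalised to -1 to 1, where 1 is 10 degrees. A call has 1 to 12 rows; each row shifts and turns the pose as measured when the row begins; what a row does not reach is not made up. A row lasts 1/8 s, in which the tool goes at most 62.5 mm and 10.7 degrees, less where a joint would pass 70% of its speed; a pose out of reach is approached as far as the arm can. A call with a number of a shift or a turn outside -1 to 1 is refused whole. A call with a gripper value outside its range is refused whole. The fingers move at their own pace and stop on an object; the grip force is fixed at half the most. Time passes only in rows, so rows that do not move let the fingers close. It gives the time, the measured TCP pose, the force and the opening at its end, in the units of the state.
- sense(): the state, without advancing time (a new reading comes with each control period).
- capture(name): name is "scene" or "side" or "wrist"; returns the picture (384x512x3 uint8, red, green, blue); there is no depth.
- camera_params(name): a dict with "vfov" (degrees; the focal length in pixels is half the picture's height over the tangent of half this angle, whatever the lens; pixels are square), "cx", "cy" (the principal point, pixels), "D" ([k1, k2, p1, p2, k3] as OpenCV has them; the pictures are not rectified), "R" (3x3) and "t" (3): a world point X has camera coordinates R X + t. Camera axes: x right, y down, z forward; pixel columns grow to the right and rows downward; lengths in m; the calibration is good to about 2 mm. A picture is of the moment at which its call begins: read the wrist's pose just before it. camera_params takes no time and is no camera call; for the wrist camera it gives the pose at the moment of the call.
- finish_job(): hands the job in, once; it reports no verdict.
The state is a dict: "time_s": time; "joints": joint angles; "joint_velocities": joint speeds; "effort": joint torques, N m; "tcp_pos": TCP position; "ee_rot": TCP orientation; "wrist_force": force on the tool from outside, world axes, zero at the start; "moment": the same for the moment, N m; "gripper_width": opening from 0.0 (shut) to 1.0 (fully open).
Only numpy, scipy, OpenCV 4.12 (cv2) and the standard library are available. Lean on these libraries where they do the work, as an engineer would, in place of code of your own. Each camera call takes 0.05 s, during which the arm holds its last target.

## Working session

There is one attempt and no reset: what is moved stays moved. The work goes in short steps, Python scripts to look and compute and a shell command to move; the robot and the scene stay as the last step left them, time stands still between calls to the robot, and variables do not carry over. Pictures are saved under pics/ and viewed, and the job is handed in when it is done.

```bash
ls; mkdir -p pics; python3 - <<'E'
from station import *
import cv2
print(sense()); print(tcp_to_grasp)
for n in("scene","side","wrist"):
    p=camera_params(n); print(n,p)
    cv2.imwrite(f"pics/{n}0.png",capture(n)[:,:,::-1])
E
```

```text
pics
{'time_s': 0.0, 'joints': array([ 9.09637307e+01,  2.20911257e+01,  3.79956677e-01, -2.83497495e-02,
       -6.84120633e+01, -1.48176213e+01]), 'joint_velocities': array([-0.07056275, -0.02147242, -0.00694152,  0.05253482,  0.05642823,
       -0.04136345]), 'effort': array([ 4.48634955e-04, -3.90662134e+01,  1.87393588e+01,  4.21975762e+00,
        1.09255279e-02, -1.90472188e-04]), 'tcp_pos': array([0.14948353, 0.60623734, 0.22145864]), 'ee_rot': array([[ 9.70865790e-01, -2.39623534e-01, -4.23848586e-04],
       [-2.39623886e-01, -9.70863397e-01, -2.15820065e-03],
       [ 1.05656589e-04,  2.19688742e-03, -9.99997581e-01]]), 'wrist_force': array([ 0.63245435, -0.30594967,  0.69058389]), 'moment': array([ 0.0121896 , -0.00212999, -0.01911269]), 'gripper_width': 1.0008725513461725}
-0.0187
scene {'vfov': 51.580304239464745, 'cx': 258.09474450992957, 'cy': 189.74184807620247, 'D': array([-0.07851931,  0.        ,  0.        ,  0.        ,  0.        ]), 'R': array([[-0.89573514, -0.44452606,  0.00742578],
       [-0.22231062,  0.43337399, -0.87336417],
       [ 0.38501499, -0.78395381, -0.48701117]]), 't': array([0.52747559, 0.25351258, 1.1450368 ])}
side {'vfov': 57.27794139625609, 'cx': 254.696121354612, 'cy': 184.96022379377646, 'D': array([0.01156284, 0.        , 0.        , 0.        , 0.        ]), 'R': array([[-0.99800754, -0.06175434,  0.0129363 ],
       [-0.03533884,  0.37724758, -0.92543797],
       [ 0.05226963, -0.92405122, -0.37867826]]), 't': array([0.60111673, 0.15197783, 1.10753786])}
wrist {'vfov': 62.06226738490324, 'cx': 251.95800279748633, 'cy': 193.41661773104468, 'D': array([-0.06287533,  0.        ,  0.        ,  0.        ,  0.        ]), 'R': array([[-0.24038817, -0.97067492,  0.00193199],
       [-0.93672535,  0.23250143,  0.26170348],
       [-0.25447819,  0.06110068, -0.96514639]]), 't': array([ 0.62363705, -0.03374655,  0.39068258])}
```

View pics/scene0.png

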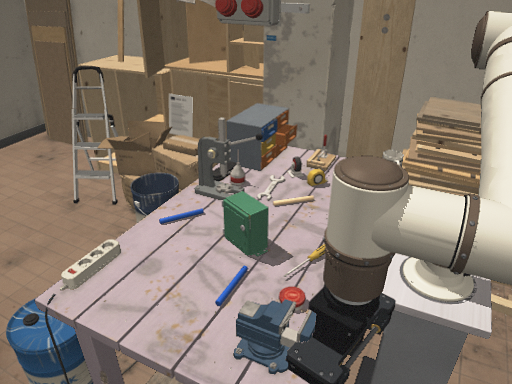

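View pics/side0.png

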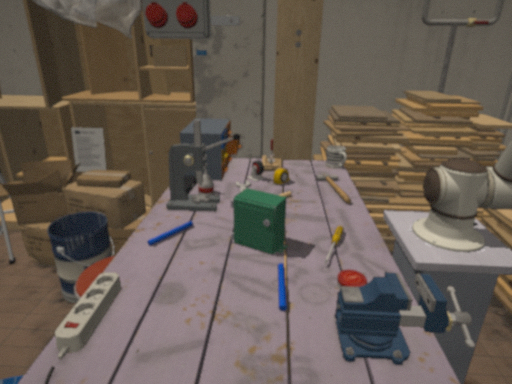

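View pics/wrist0.png

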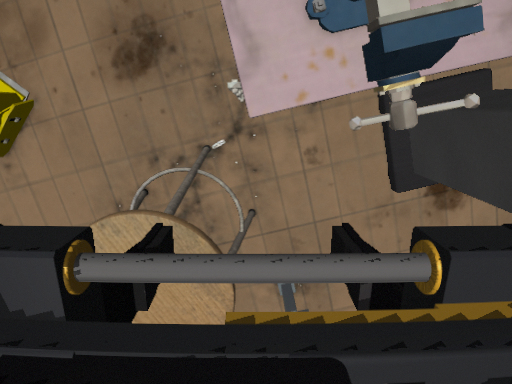

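```bash
cat > h.py <<'E'
import numpy as np, cv2
from station import *
def K(p):
    f=192/np.tan(np.radians(p["vfov"]/2)); return np.array([[f,0,p["cx"]],[0,f,p["cy"]],[0,0,1]])
def ray(p,uv):
    q=cv2.undistortPoints(np.array([[uv]],float),K(p),p["D"])[0,0]
    R=np.array(p["R"]);return -R.T@p["t"], R.T@np.array([q[0],q[1],1])
def onz(p,uv,z):
    c,d=ray(p,uv); return c+d*(z-c[2])/d[2]
def tri(*prs):
    A=np.zeros((3,3));b=np.zeros(3)
    for p,uv in prs:
        c,d=ray(p,uv);d=d/np.linalg.norm(d);M=np.eye(3)-np.outer(d,d);A+=M;b+=M@c
    X=np.linalg.solve(A,b); return X,[np.linalg.norm(np.cross(X-ray(p,u)[0],ray(p,u)[1]))/np.linalg.norm(ray(p,u)[1]) for p,u in prs]
def proj(p,X):
    r,_=cv2.Rodrigues(np.array(p["R"]));return cv2.projectPoints(np.array(X,float).reshape(-1,1,3),r,np.array(p["t"]),K(p),p["D"])[0][:,0]
def snap(n,f):
    p=camera_params(n);im=capture(n)[:,:,::-1].copy();cv2.imwrite(f"pics/{f}.png",im);import pickle;pickle.dump(p,open(f"pics/{f}.pkl","wb"));return p,im
def load(f):
    import pickle;return pickle.load(open(f"pics/{f}.pkl","rb")),cv2.imread(f"pics/{f}.png")
def crop(im,x0,y0,x1,y1,f,s):
    cv2.imwrite(f"pics/{f}.png",cv2.resize(im[y0:y1,x0:x1],None,fx=s,fy=s,interpolation=cv2.INTER_CUBIC))
E
python3 - <<'E'
from h import *
import pickle
for n in("scene","side","wrist"):
    p=camera_params(n);pickle.dump(p,open(f"pics/{n}0.pkl","wb"));print(n,ray(p,(0,0))[0])
p,im=load("scene0");crop(im,190,140,350,320,"c1",4) if 0 else crop(im,150,140,350,290,"c1",4)
p,im=load("side0");crop(im,160,140,360,290,"c2",4)
E
```

```text
scene [0.08798063 1.02226684 0.7751376 ]
side [0.54739916 1.00321001 0.55227033]
wrist [0.21773577 0.58936429 0.38483823]
```

View pics/c1.png

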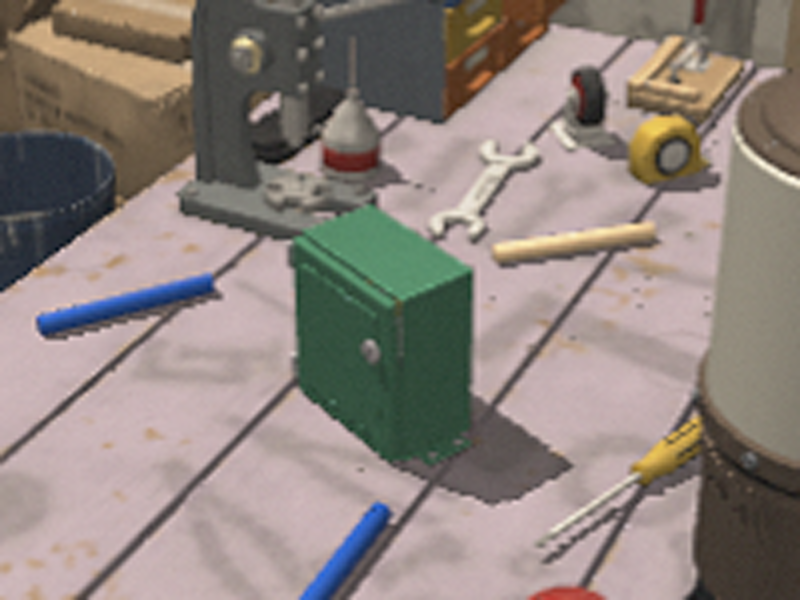

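View pics/c2.png

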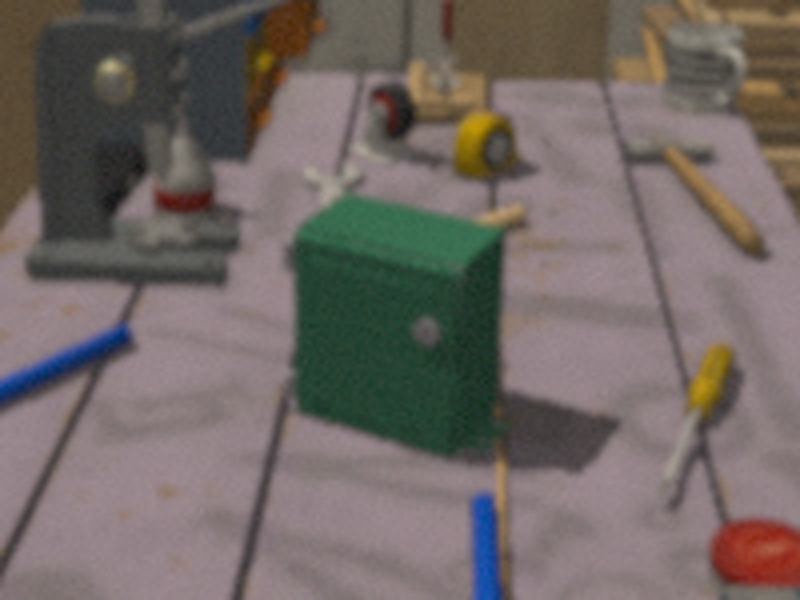

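```bash
python3 - <<'E'
from h import *
ps,s=load("scene0");pd,d=load("side0")
f1=lambda x,y:(150+x/4-.4,140+y/4-.4); f2=lambda x,y:(160+x/4-.4,140+y/4-.4)
for n,a,b in(("backL",(372,207),(348,196)),("backR",(471,270),(503,232)),("frR",(400,303),(463,270)),("frL",(292,240),(295,237))):
    print(n,onz(ps,f1(*a),.15),onz(pd,f2(*b),.15),tri((ps,f1(*a)),(pd,f2(*b))))
# dowel in scene
hsv=cv2.cvtColor(s,cv2.COLOR_BGR2HSV)
m=cv2.inRange(hsv,(10,60,120),(30,255,255));m[:195]=0;m[208:]=0;m[:,:270]=0;m[:,316:]=0
n,l,st,c=cv2.connectedComponentsWithStats(m);print(st[1:],c[1:])
for q in((274.5,204),(293,200),(313,198.5)):print(onz(ps,q,.009))
i=1+np.argmax(st[1:,4]);ys,xs=np.nonzero(l==i);pts=np.array([onz(ps,(x,y),.009)[:2] for x,y in zip(xs,ys)])
c=pts.mean(0);w,v=np.linalg.eigh(np.cov((pts-c).T));t=(pts-c)@v[:,1];print(c,v[:,1],t.min(),t.max())
E
```

```text
backL [0.62168926 0.04812342 0.15      ] [0.62492745 0.05206101 0.15      ] (array([0.62586955, 0.04049419, 0.14510613]), [np.float64(1.915350479748386e-06), np.float64(1.9153504797491964e-06)])
backR [0.51001895 0.09899669 0.15      ] [0.51214223 0.10639103 0.15      ] (array([0.51207073, 0.09404067, 0.14550615]), [np.float64(0.0010341596495615562), np.float64(0.0010341596495614758)])
frR [0.5363951  0.16359321 0.15      ] [0.53948754 0.16957687 0.15      ] (array([0.5396093 , 0.15723486, 0.14467703]), [np.float64(0.0006169493694439062), np.float64(0.0006169493694439266)])
frL [0.65200797 0.12208954 0.15      ] [0.65517786 0.1277389  0.15      ] (array([0.65698263, 0.11405167, 0.14405088]), [np.float64(0.0003370895113287157), np.float64(0.0003370895113285493)])
[[273 195  41  11 174]
 [309 201   5   2   5]
 [307 204   9   4  20]
 [304 207   2   1   2]] [[293.12643678 199.86206897]
 [311.         201.8       ]
 [311.35       205.55      ]
 [304.5        207.        ]]
[ 0.59086733 -0.14125484  0.009     ]
[ 0.54040812 -0.19988115  0.009     ]
[ 0.47637395 -0.24522847  0.009     ]
[ 0.54006667 -0.20139172] [-0.71840434 -0.69562577] -0.08367275575600096 0.08425390854074587
```

```bash
python3 -m inch '[{"z":0.7,"x":0.3,"y":-0.5,"az":-0.5},{"z":0.5,"x":0.38,"y":-0.9,"az":-0.8},{"x":0.38,"y":-0.9,"az":-0.9},{"x":0.38,"y":-0.9,"az":-0.9},{"x":0.38,"y":-0.9,"az":-0.9},{"x":0.38,"y":-0.9,"az":-0.9},{"x":0.38,"y":-0.9,"az":-0.9},{"x":0.38,"y":-0.9,"az":-0.9},{"x":0.38,"y":-0.9,"az":-0.9},{"x":0.38,"y":-0.9,"az":-0.9},{"x":0.38,"y":-0.9,"az":-0.9},{"x":0.38,"y":-0.9,"az":-0.9}]' | tail -c 800; python3 -c "
from station import *;s=sense();print(s['time_s'],s['tcp_pos'],s['ee_rot'],s['joints'])"
```

```text
0.15 [0.14952098 0.60638468 0.22171678] [[ 9.70885978e-01 -2.39541906e-01 -3.03248547e-04]
 [-2.39542078e-01 -9.70884589e-01 -1.64552091e-03]
 [ 9.97518739e-05  1.67025396e-03 -9.99998600e-01]] [ 9.09637004e+01  2.20805166e+01  3.98367261e-01 -2.03883087e-02
 -6.84118278e+01 -1.48157031e+01]$[0]: bad value
```

```bash
python3 -m inch --help; python3 -m inch '[{"jaw":0,"x":0.3,"y":-0.5,"z":0.7,"ax":0,"ay":0,"az":-0.5},{"jaw":0,"x":0.38,"y":-0.9,"z":0.5,"ax":0,"ay":0,"az":-0.8}]'
```

```text
time_s: 0.4
tcp_pos: [0.1889, 0.5233, 0.289]
ee_rot: [[0.89, -0.455, -0.003], [-0.455, -0.89, -0.011], [0.003, 0.011, -1.0]]
wrist_force: [-0.4, -0.6, 0.5]
gripper_width: 1.0invalid input: not JSON, or not a number
```

```bash
python3 -m inch '[{"jaw":0,"x":0.38,"y":-0.9,"z":0,"ax":0,"ay":0,"az":-0.9},{"jaw":0,"x":0.38,"y":-0.9,"z":0,"ax":0,"ay":0,"az":-0.9},{"jaw":0,"x":0.38,"y":-0.9,"z":0,"ax":0,"ay":0,"az":-0.9},{"jaw":0,"x":0.38,"y":-0.9,"z":0,"ax":0,"ay":0,"az":-0.9},{"jaw":0,"x":0.38,"y":-0.9,"z":0,"ax":0,"ay":0,"az":-0.9},{"jaw":0,"x":0.38,"y":-0.9,"z":0,"ax":0,"ay":0,"az":-0.9},{"jaw":0,"x":0.38,"y":-0.9,"z":0,"ax":0,"ay":0,"az":-0.9},{"jaw":0,"x":0.38,"y":-0.9,"z":0,"ax":0,"ay":0,"az":-0.9},{"jaw":0,"x":0.38,"y":-0.9,"z":0,"ax":0,"ay":0,"az":-0.9}]'
```

```text
time_s: 1.52
tcp_pos: [0.3964, 0.0215, 0.2916]
ee_rot: [[-0.349, -0.937, -0.003], [-0.937, 0.349, 0.004], [-0.003, 0.004, -1.0]]
wrist_force: [1.6, 0.4, 1.2]
gripper_width: 0.999
```

```bash
python3 -m inch '[{"jaw":0,"x":0.45,"y":-0.5,"z":-0.3,"ax":0,"ay":0,"az":-0.5},{"jaw":0,"x":0.45,"y":-0.5,"z":-0.6,"ax":0.9,"ay":-0.42,"az":0},{"jaw":0,"x":0.4,"y":-0.2,"z":-0.7,"ax":0.9,"ay":-0.42,"az":0},{"jaw":0,"x":0.2,"y":0,"z":-0.5,"ax":0.9,"ay":-0.42,"az":0},{"jaw":0,"x":0,"y":0,"z":0,"ax":0,"ay":0,"az":0}]'; python3 - <<'E'
from h import *
p,im=snap("wrist","w1")
E
```

```text
time_s: 2.15
tcp_pos: [0.4888, -0.0565, 0.1637]
ee_rot: [[-0.383, -0.898, 0.217], [-0.772, 0.44, 0.458], [-0.507, 0.008, -0.862]]
wrist_force: [-0.9, 0.3, 0.0]
gripper_width: 0.999
```

View pics/w1.png

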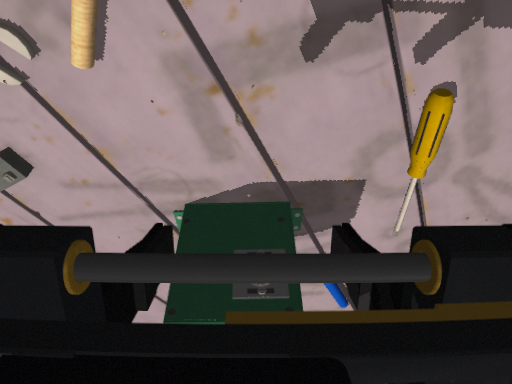

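```bash
python3 -m inch '[{"jaw":0,"x":0,"y":0.1,"z":0.05,"ax":0.9,"ay":-0.42,"az":0},{"jaw":0,"x":0.1,"y":0.2,"z":0.05,"ax":0.9,"ay":-0.42,"az":0},{"jaw":0,"x":0,"y":0.1,"z":0,"ax":0.3,"ay":-0.15,"az":0},{"jaw":0,"x":0,"y":0,"z":0,"ax":0,"ay":0,"az":0}]'; python3 - <<'E'
from h import *
p,im=snap("wrist","w2")
E
```

```text
time_s: 2.7
tcp_pos: [0.4957, -0.0262, 0.1775]
ee_rot: [[-0.245, -0.908, 0.339], [-0.539, 0.418, 0.731], [-0.806, -0.004, -0.592]]
wrist_force: [0.6, 0.4, 0.1]
gripper_width: 0.999
```

View pics/w2.png

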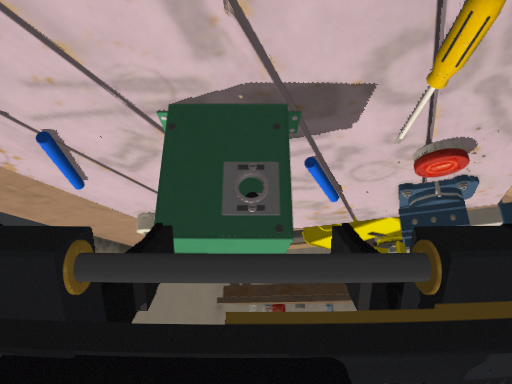

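```bash
python3 - <<'E'
from h import *
p,im=load("w2");crop(im,145,90,311,250,"c3",4.8) if 0 else crop(im,150,95,310,255,"c3",3.7)
E
```

```text
(no output)
```

View pics/c3.png

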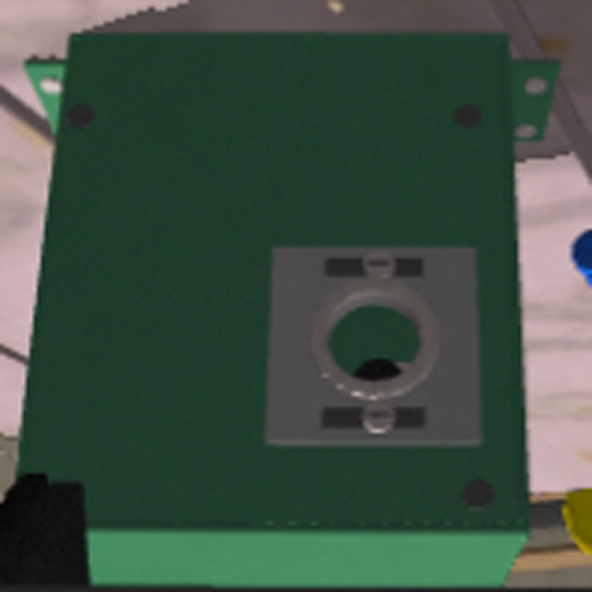

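```bash
cat > fit.py <<'E'
from h import *
from scipy.optimize import least_squares
p,im=load("w2");ps,_=load("scene0");pd,_=load("side0")
g=lambda x,y:(150+x/3.7-.36,95+y/3.7-.36)
f1=lambda x,y:(150+x/4-.4,140+y/4-.4); f2=lambda x,y:(160+x/4-.4,140+y/4-.4)
P=[((-35,-65,0),g(70,34)),((-35,65,0),g(508,34)),((-35,65,150),g(526,530)),((-35,-65,150),g(17,528))]
Q=[((-39,0,73),g(272,248)),((-39,54,73),g(477,248)),((-39,54,127),g(482,444)),((-39,0,127),g(265,444)),((-43,27,100),g(375,339))]
S=[((-35,-65,150),f1(372,207)),((-35,65,150),f1(471,270))];D=[((-35,-65,150),f2(348,196)),((-35,65,150),f2(503,232))]
def T(v,X):
    c,s=np.cos(v[2]),np.sin(v[2]);X=np.array(X,float)/1000
    return np.c_[v[0]+c*X[:,0]-s*X[:,1],v[1]+s*X[:,0]+c*X[:,1],X[:,2]]
def res(v,L,pp,sh=0,dz=0):
    X=np.array([a for a,_ in L],float);X[:,1]+=sh;W=T(v,X);W[:,2]+=dz
    return (proj(pp,W)-np.array([b for _,b in L])).ravel()
fun=lambda v:np.r_[res(v,P,p,0,v[4]),res(v,Q,p,v[3]*1000,v[4])]
r=least_squares(fun,[.58,.108,1.14,0,0])
v=r.x;print(v[:2],np.degrees(v[2]),"shift mm",v[3]*1000,"dz",v[4]);print(r.fun.round(1))
r0=least_squares(lambda v:np.r_[fun(np.r_[v,0])],v[:4]);print("dz=0",r0.x,np.degrees(r0.x[2]),r0.fun.round(1))
print("scene",res(v,S,ps).round(1),"side",res(v,D,pd).round(1))
np.save("cab.npy",v)
for x in(-43,-63,-163,0):print(x,T(v,[(x,27+v[3]*1000,100)]))
print("dir",np.cos(v[2]),np.sin(v[2]))
E
python3 fit.py
```

```text
[0.58321115 0.10027847] 65.19644813916089 shift mm -1.159864084064701 dz -0.0004873549623237625
[ 0.3  0.6 -0.2  0.5  1.1  0.8 -1.2  0.7  0.8  0.3 -0.7  0.4 -0.5 -1.
  0.6 -1.2 -0.2 -0.9]
dz=0 [ 0.5827226   0.09953603  1.14009975 -0.00120339] 65.32290363556294 [ 0.2  0.5 -0.   0.3  1.3  1.1 -1.5  1.   0.7  0.3 -0.6  0.4 -0.4 -0.8
  0.5 -0.9 -0.2 -0.8]
scene [-0.6 -1.3  0.6 -0.5] side [-0.6 -1.4  0.9 -1.5]
-43 [[0.54171587 0.07208531 0.1       ]]
-63 [[0.5333257  0.05393028 0.1       ]]
-163 [[ 0.49137487 -0.03684487  0.1       ]]
0 [[0.55975473 0.11111862 0.1       ]]
dir 0.4195083562786176 0.9077514742551578
```

```bash
python3 -m inch '[{"jaw":0,"x":-0.1,"y":-0.4,"z":0.2,"ax":-0.9,"ay":0.42,"az":0},{"jaw":0,"x":0,"y":-0.7,"z":0,"ax":-0.9,"ay":0.42,"az":0},{"jaw":0,"x":0.1,"y":-0.8,"z":0,"ax":-0.9,"ay":0.42,"az":0},{"jaw":0,"x":0.2,"y":-0.8,"z":0,"ax":-0.9,"ay":0.42,"az":0},{"jaw":0,"x":0.1,"y":-0.6,"z":-0.2,"ax":-0.9,"ay":0.42,"az":0},{"jaw":0,"x":0,"y":0,"z":0,"ax":-0.3,"ay":0.14,"az":0},{"jaw":0,"x":0,"y":0,"z":0,"ax":0,"ay":0,"az":-1},{"jaw":0,"x":0,"y":0,"z":0,"ax":0,"ay":0,"az":-1},{"jaw":0,"x":0,"y":0,"z":0,"ax":0,"ay":0,"az":-0.1}]'; python3 - <<'E'
from h import *
p,im=snap("wrist","w3")
E
```

```text
time_s: 3.88
tcp_pos: [0.5256, -0.2198, 0.1987]
ee_rot: [[-0.701, -0.713, 0.007], [-0.713, 0.7, -0.044], [0.026, -0.036, -0.999]]
wrist_force: [0.1, -0.1, 0.9]
gripper_width: 1.001
```

View pics/w3.png

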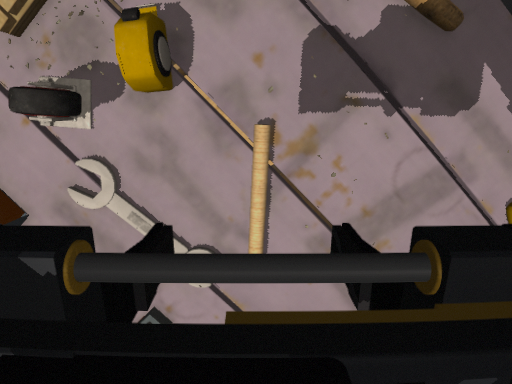

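```bash
python3 - <<'E'
from h import *
p,im=load("w3")
hsv=cv2.cvtColor(im,cv2.COLOR_BGR2HSV);m=cv2.inRange(hsv,(12,70,110),(30,255,255));m[:120]=0;m[245:]=0;m[:,:240]=0;m[:,280:]=0
m=cv2.morphologyEx(m,cv2.MORPH_OPEN,np.ones((5,5),np.uint8))
n,l,st,c=cv2.connectedComponentsWithStats(m);i=1+np.argmax(st[1:,4]);print(st[i])
L=[]
for r in range(130,244,4):
    x=np.nonzero(l[r]==i)[0]
    if len(x):L.append((x.min(),x.max(),r))
print(L[::5])
ce=np.array([onz(p,((a+b)/2,r),.009)[:2] for a,b,r in L])
vx,vy,x0,y0=cv2.fitLine(ce.astype(np.float32),cv2.DIST_L2,0,.01,.01).ravel();print("axis",vx,vy,np.degrees(np.arctan2(vy,vx)),x0,y0)
y=np.nonzero(l==i)[0].min();a=np.nonzero(l[y+2]==i)[0].mean();E=onz(p,(a,y),.012)[:2];print("end",E)
d=np.array([vx,vy]);d*=np.sign(d[0]);o=np.array([x0,y0]);E=o+d*((E-o)@d)
for k in(.05,.055,.08,.16):print(k,E+d*k)
print("spanner",onz(p,(215,262),0),onz(p,(185,236),0))
E
```

```text
[ 249  125   21  120 1803]
[(np.int64(254), np.int64(269), 130), (np.int64(253), np.int64(267), 150), (np.int64(252), np.int64(266), 170), (np.int64(251), np.int64(265), 190), (np.int64(250), np.int64(264), 210), (np.int64(249), np.int64(263), 230)]
axis 0.73351336 0.67967504 42.818253 0.532108 -0.21168984
end [ 0.48133701 -0.2586563 ]
0.05 [ 0.5180516  -0.22471455]
0.055 [ 0.52171916 -0.22131617]
0.08 [ 0.54005699 -0.2043243 ]
0.16 [ 0.59873806 -0.1499503 ]
spanner [ 6.39288815e-01 -1.79073226e-01 -5.55111512e-17] [ 0.64116462 -0.22858279  0.        ]
```

```bash
python3 -m inch '[{"jaw":100,"x":-0.13,"y":-0.08,"z":-0.5,"ax":0.25,"ay":0.04,"az":-0.27},{"jaw":100,"x":0,"y":0,"z":-0.9,"ax":0,"ay":0,"az":0},{"jaw":100,"x":0,"y":0,"z":-0.8,"ax":0,"ay":0,"az":0},{"jaw":100,"x":0,"y":0,"z":-0.5,"ax":0,"ay":0,"az":0},{"jaw":100,"x":0,"y":0,"z":0,"ax":0,"ay":0,"az":0}]'
```

```text
time_s: 4.55
tcp_pos: [0.5223, -0.2228, 0.0395]
ee_rot: [[-0.721, -0.692, 0.014], [-0.692, 0.721, -0.005], [-0.007, -0.014, -1.0]]
wrist_force: [-0.3, -0.0, 0.2]
gripper_width: 0.621
```

```bash
python3 -m inch '[{"jaw":100,"x":-0.07,"y":-0.03,"z":-0.3,"ax":0.03,"ay":0.1,"az":-0.12},{"jaw":100,"x":0,"y":0,"z":-0.25,"ax":0,"ay":0,"az":0},{"jaw":100,"x":0,"y":0,"z":0,"ax":0,"ay":0,"az":0}]'
```

```text
time_s: 4.92
tcp_pos: [0.5208, -0.2248, 0.0081]
ee_rot: [[-0.734, -0.679, 0.003], [-0.679, 0.734, -0.001], [-0.001, -0.003, -1.0]]
wrist_force: [-0.1, -0.4, 0.4]
gripper_width: 0.609
```

```bash
python3 -m inch '[{"jaw":100,"x":-0.04,"y":0,"z":-0.1,"ax":0,"ay":0,"az":0},{"jaw":255,"x":0,"y":0,"z":0,"ax":0,"ay":0,"az":0},{"jaw":255,"x":0,"y":0,"z":0,"ax":0,"ay":0,"az":0},{"jaw":255,"x":0,"y":0,"z":0,"ax":0,"ay":0,"az":0},{"jaw":255,"x":0,"y":0,"z":0,"ax":0,"ay":0,"az":0},{"jaw":255,"x":0,"y":0,"z":0,"ax":0,"ay":0,"az":0}]'
```

```text
time_s: 5.68
tcp_pos: [0.5197, -0.2252, 0.0036]
ee_rot: [[-0.734, -0.679, 0.007], [-0.679, 0.734, -0.002], [-0.003, -0.006, -1.0]]
wrist_force: [-0.1, 0.6, -0.6]
gripper_width: 0.192
```

```bash
python3 -m inch '[{"jaw":255,"x":0,"y":0,"z":0.5,"ax":0,"ay":0,"az":0},{"jaw":255,"x":0,"y":0,"z":0.7,"ax":0,"ay":0,"az":0},{"jaw":255,"x":-0.2,"y":0.3,"z":0.3,"ax":0,"ay":0,"az":0.7},{"jaw":255,"x":-0.3,"y":0.6,"z":0,"ax":0,"ay":0,"az":0.7},{"jaw":255,"x":-0.2,"y":0.6,"z":0,"ax":0,"ay":0,"az":0.7},{"jaw":255,"x":0,"y":0.5,"z":0,"ax":0,"ay":0,"az":0.15},{"jaw":255,"x":0,"y":0.2,"z":0,"ax":0,"ay":0,"az":0},{"jaw":255,"x":0,"y":0,"z":0,"ax":0,"ay":0,"az":0}]'; python3 - <<'E'
from h import *
s=sense();print(s['tcp_pos'],s['ee_rot'],s['wrist_force'],np.degrees(np.arctan2(-s['ee_rot'][1,0],-s['ee_rot'][0,0])))
p,im=snap("wrist","w4")
p,im=snap("scene","s4");crop(im,190,140,350,260,"c4",5)
p,im=snap("side","d4");crop(im,210,150,370,270,"c5",5)
E
```

```text
time_s: 6.68
tcp_pos: [0.4757, -0.0901, 0.0963]
ee_rot: [[-0.408, -0.913, 0.008], [-0.913, 0.408, -0.001], [-0.003, -0.008, -1.0]]
wrist_force: [-0.1, -0.3, 0.3]
gripper_width: 0.195
[ 0.47572459 -0.09009648  0.09631266] [[-4.08106845e-01 -9.12898973e-01  8.01667145e-03]
 [-9.12930275e-01  4.08115027e-01 -6.61759895e-04]
 [-2.66760416e-03 -7.58873082e-03 -9.99967647e-01]] [-0.09663045 -0.26887227  0.31764414] 65.91394372036956
```

View pics/w4.png

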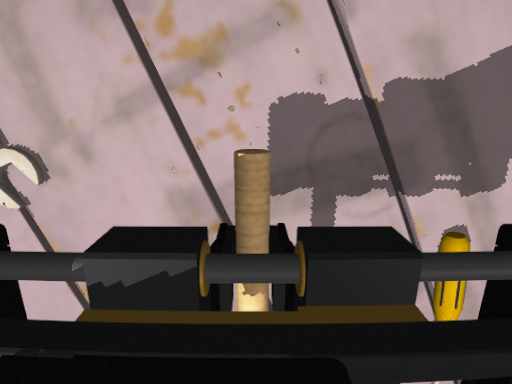

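View pics/c4.png

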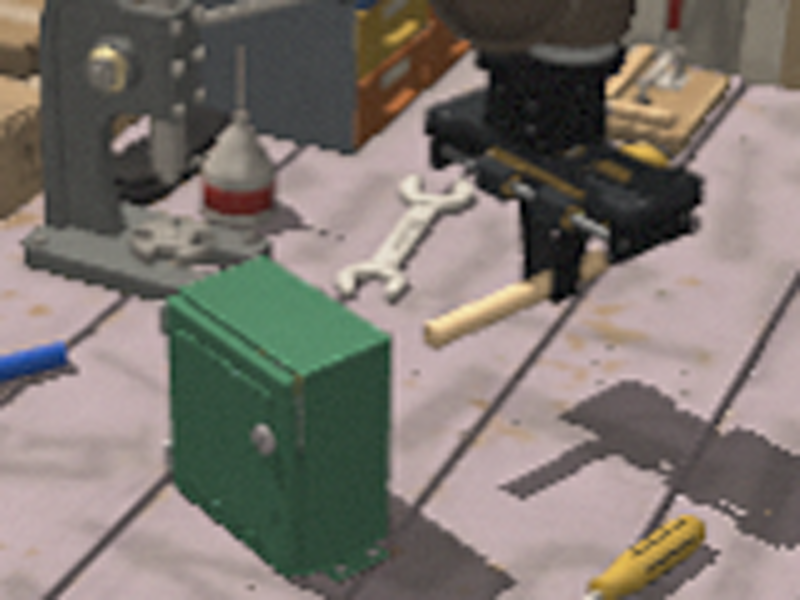

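View pics/c5.png

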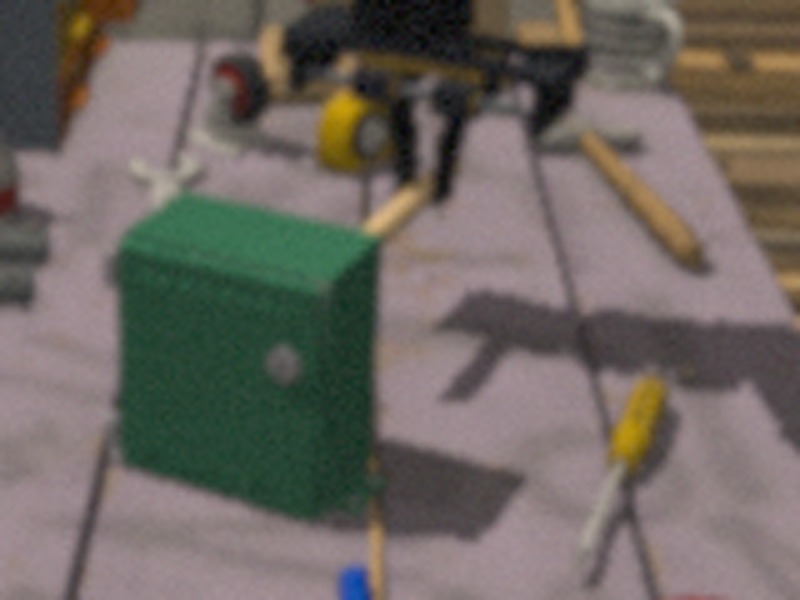

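```bash
python3 - <<'E'
from h import *
p,im=load("s4");s=sense();R=s['ee_rot'];t=s['tcp_pos']
for L in(.109,-.051):
    X=t-R[:,2]*.0054-R[:,0]*L; q=proj(p,[X])[0];print(L,X,q,(q-[190,140]+.4)*5)
q,w=load("w4"); print(proj(q,[t-R[:,2]*.0054+R[:,0]*.051]))
E
```

```text
0.109 [0.52037299 0.00831194 0.10178446] [276.09379794 205.92782903] [432.46898968 331.63914517]
-0.051 [ 0.45478004 -0.13762437  0.10138587] [310.49031207 190.95659631] [604.45156035 256.78298154]
[[249.43889418 149.00564896]]
```

```bash
cat > st.py <<'E'
from h import *
import sys
v=np.load("cab.npy")
def rep():
    s=sense();R=s['ee_rot'];t=s['tcp_pos'];c,sn=np.cos(v[2]),np.sin(v[2]);M=np.array([[c,sn],[-sn,c]])
    g=t-R[:,2]*.0054
    for n,L in(("tip",.109),("grip",0)):
        X=g-R[:,0]*L;q=M@(X[:2]-v[:2]);print(n,"cab x %.1f y %.1f z %.1f"%(q[0]*1e3,q[1]*1e3,X[2]*1e3))
    f=s['wrist_force'];print("t",round(s['time_s'],2),"yaw-err %.2f"%(np.degrees(np.arctan2(-R[1,0],-R[0,0])-v[2])),"pitch %.2f"%np.degrees(np.arcsin(-R[2,0])),"F cab",(M@f[:2]).round(1),f[2].round(1),"w",round(s['gripper_width'],3),"mom",s['moment'].round(2))
if __name__=="__main__":rep();print("unit x->world",np.cos(v[2])/60,np.sin(v[2])/60," y->",-np.sin(v[2])/60,np.cos(v[2])/60)
E
python3 st.py
```

```text
tip cab x -109.8 y 18.5 z 101.8
grip cab x -218.8 y 17.3 z 101.5
t 6.83 yaw-err 0.60 pitch 0.14 F cab [-1.  -0.6] -0.6 w 0.197 mom [ 0.05 -0.03 -0.02]
unit x->world 0.00699180593797696 0.015129191237585963  y-> -0.015129191237585963 0.00699180593797696
```

```bash
python3 -m inch '[{"jaw":255,"x":-0.12,"y":0.05,"z":-0.03,"ax":0,"ay":0,"az":-0.06},{"jaw":255,"x":0.14,"y":0.3,"z":0,"ax":0,"ay":0,"az":0},{"jaw":255,"x":0.14,"y":0.3,"z":0,"ax":0,"ay":0,"az":0},{"jaw":255,"x":0,"y":0,"z":0,"ax":0,"ay":0,"az":0}]'>/dev/null; python3 st.py
```

```text
tip cab x -69.0 y 24.3 z 99.5
grip cab x -178.0 y 24.7 z 99.2
t 7.33 yaw-err -0.23 pitch 0.13 F cab [1.5 0.1] -0.6 w 0.19 mom [ 0.06 -0.08  0.03]
unit x->world 0.00699180593797696 0.015129191237585963  y-> -0.015129191237585963 0.00699180593797696
```

```bash
python3 -m inch '[{"jaw":255,"x":0.09,"y":0.2,"z":0.01,"ax":0,"ay":0,"az":0.03},{"jaw":255,"x":0.05,"y":0.12,"z":0,"ax":0,"ay":0,"az":0},{"jaw":255,"x":0,"y":0,"z":0,"ax":0,"ay":0,"az":0}]'>/dev/null; python3 st.py;python3 - <<'E'
from h import *
p,im=snap("scene","s5");crop(im,190,140,350,260,"c6",5)
p,im=snap("wrist","w5")
E
```

```text
tip cab x -45.9 y 25.6 z 100.0
grip cab x -154.9 y 25.3 z 99.8
t 7.7 yaw-err 0.15 pitch 0.12 F cab [-0.   0.4] -0.4 w 0.192 mom [ 0.1  -0.04 -0.01]
unit x->world 0.00699180593797696 0.015129191237585963  y-> -0.015129191237585963 0.00699180593797696
```

View pics/c6.png

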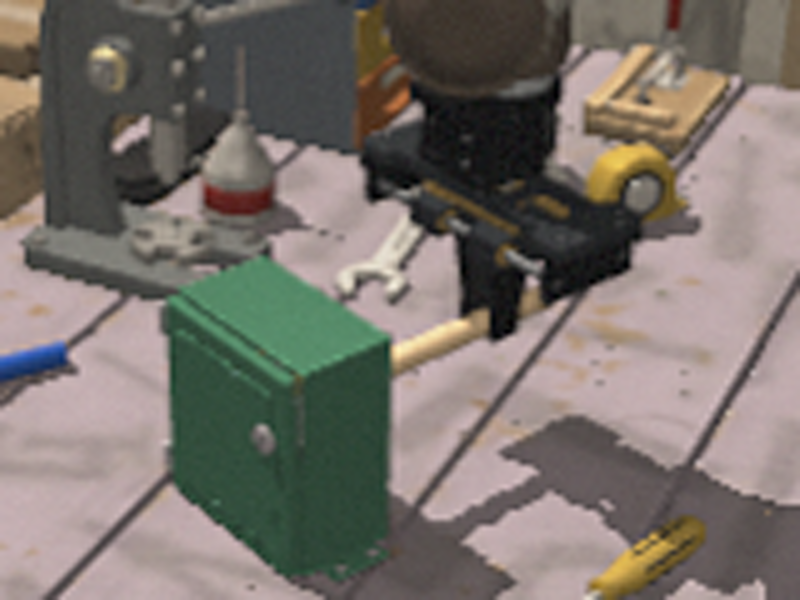

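View pics/w5.png

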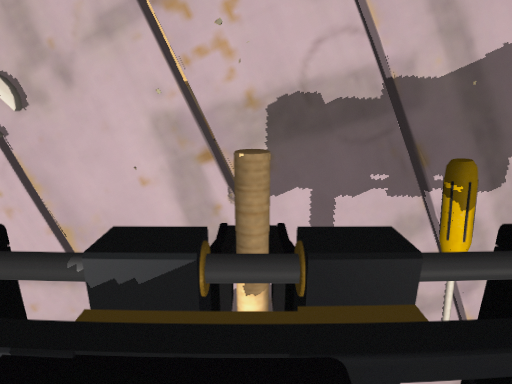

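```bash
for i in 1; do python3 -m inch '[{"jaw":255,"x":0.014,"y":0.03,"z":0,"ax":0,"ay":0,"az":0},{"jaw":255,"x":0.01,"y":0.02,"z":0,"ax":0,"ay":0,"az":0}]'>/dev/null; python3 st.py|head -3;  python3 -m inch '[{"jaw":255,"x":0.01,"y":0.022,"z":0,"ax":0,"ay":0,"az":0}]'>/dev/null; python3 st.py|head -3; done
```

```text
tip cab x -43.6 y 25.5 z 99.9
grip cab x -152.6 y 25.4 z 99.7
t 8.05 yaw-err 0.05 pitch 0.11 F cab [-0.6  0.4] -0.5 w 0.198 mom [ 0.11 -0.09 -0.04]
tip cab x -42.3 y 25.5 z 99.9
grip cab x -151.3 y 25.4 z 99.7
t 8.18 yaw-err 0.03 pitch 0.11 F cab [ 0.1 -0.2] -0.4 w 0.196 mom [ 0.03 -0.08  0.01]
```

```bash
python3 -m inch '[{"jaw":255,"x":0.01,"y":0.022,"z":0,"ax":0,"ay":0,"az":0}]'>/dev/null; python3 st.py|head -3;  python3 -m inch '[{"jaw":255,"x":0.01,"y":0.022,"z":0,"ax":0,"ay":0,"az":0}]'>/dev/null; python3 st.py|head -3
```

```text
tip cab x -40.8 y 25.5 z 99.9
grip cab x -149.8 y 25.4 z 99.7
t 8.3 yaw-err 0.02 pitch 0.11 F cab [ 0.7 -0.2] 0.5 w 0.193 mom [ 0.08 -0.05  0.03]
tip cab x -39.3 y 25.4 z 100.0
grip cab x -148.3 y 25.4 z 99.8
t 8.43 yaw-err 0.02 pitch 0.11 F cab [ 0.3 -0.5] -0.3 w 0.193 mom [ 0.08 -0.1   0.05]
```

```bash
python3 -m inch '[{"jaw":255,"x":0.01,"y":0.022,"z":0,"ax":0,"ay":0,"az":0}]'>/dev/null; python3 st.py|head -3;  python3 -m inch '[{"jaw":255,"x":0.01,"y":0.022,"z":0,"ax":0,"ay":0,"az":0}]'>/dev/null; python3 st.py|head -3
```

```text
tip cab x -37.7 y 25.5 z 100.0
grip cab x -146.7 y 25.5 z 99.8
t 8.55 yaw-err 0.02 pitch 0.11 F cab [0.2 0.9] -0.5 w 0.193 mom [ 0.09 -0.04 -0.01]
tip cab x -36.2 y 25.5 z 100.0
grip cab x -145.2 y 25.4 z 99.8
t 8.68 yaw-err 0.02 pitch 0.11 F cab [-0.1 -0.9] -0.2 w 0.192 mom [ 0.16 -0.08  0.01]
```

```bash
python3 -m inch '[{"jaw":255,"x":0.014,"y":0.03,"z":0,"ax":0,"ay":0,"az":0}]'>/dev/null; python3 st.py|sed -n '1p;3p';  python3 -m inch '[{"jaw":255,"x":0.014,"y":0.03,"z":0,"ax":0,"ay":0,"az":0}]'>/dev/null; python3 st.py|sed -n '1p;3p';python3 -m inch '[{"jaw":255,"x":0.014,"y":0.03,"z":0,"ax":0,"ay":0,"az":0}]'>/dev/null; python3 st.py|sed -n '1p;3p'; python3 -m inch '[{"jaw":255,"x":0.014,"y":0.03,"z":0,"ax":0,"ay":0,"az":0}]'>/dev/null; python3 st.py|sed -n '1p;3p'
```

```text
tip cab x -34.1 y 25.5 z 100.0
t 8.8 yaw-err 0.02 pitch 0.11 F cab [ 0.1 -0. ] 0.1 w 0.19 mom [ 0.1  -0.02  0.02]
tip cab x -31.9 y 25.5 z 100.0
t 8.93 yaw-err 0.02 pitch 0.11 F cab [ 0.1 -0. ] -0.0 w 0.195 mom [ 0.05 -0.06  0.05]
tip cab x -29.8 y 25.5 z 100.0
t 9.05 yaw-err 0.02 pitch 0.11 F cab [-0.5  0.4] 0.4 w 0.192 mom [ 0.11 -0.07 -0.01]
tip cab x -27.7 y 25.4 z 100.0
t 9.18 yaw-err 0.02 pitch 0.11 F cab [-0.2  0.2] -0.1 w 0.193 mom [ 0.09 -0.06  0.01]
```

Inside the bore freely. Continue in small steps, watching axial force.

```bash
python3 -m inch '[{"jaw":255,"x":0.014,"y":0.03,"z":0,"ax":0,"ay":0,"az":0}]'>/dev/null; python3 st.py|sed -n '1p;3p';  python3 -m inch '[{"jaw":255,"x":0.014,"y":0.03,"z":0,"ax":0,"ay":0,"az":0}]'>/dev/null; python3 st.py|sed -n '1p;3p'
```

```text
tip cab x -25.5 y 25.5 z 99.9
t 9.3 yaw-err 0.02 pitch 0.11 F cab [0.1 0.4] -1.2 w 0.19 mom [ 0.13 -0.03  0.02]
tip cab x -23.4 y 25.4 z 99.9
t 9.43 yaw-err 0.02 pitch 0.11 F cab [0.2 0.2] -0.5 w 0.199 mom [ 0.17 -0.06  0.01]
```

```bash
python3 -m inch '[{"jaw":255,"x":0.01,"y":0.022,"z":0,"ax":0,"ay":0,"az":0}]'>/dev/null; python3 st.py|sed -n '1p;3p';  python3 -m inch '[{"jaw":255,"x":0.01,"y":0.022,"z":0,"ax":0,"ay":0,"az":0}]'>/dev/null; python3 st.py|sed -n '1p;3p'; python3 -m inch '[{"jaw":255,"x":0.01,"y":0.022,"z":0,"ax":0,"ay":0,"az":0}]'>/dev/null; python3 st.py|sed -n '1p;3p'
```

```text
tip cab x -21.8 y 25.4 z 99.9
t 9.55 yaw-err 0.03 pitch 0.11 F cab [0.4 0.4] -0.5 w 0.195 mom [ 0.03 -0.01 -0.04]
tip cab x -20.2 y 25.5 z 99.9
t 9.68 yaw-err 0.03 pitch 0.11 F cab [-0.5 -0.1] -0.3 w 0.195 mom [ 0.1  -0.07 -0.01]
tip cab x -18.7 y 25.5 z 99.9
t 9.8 yaw-err 0.03 pitch 0.10 F cab [ 0.8 -0.4] 0.2 w 0.196 mom [ 0.07 -0.05 -0.03]
```

```bash
for k in 1; do python3 -m inch '[{"jaw":255,"x":0.01,"y":0.022,"z":0,"ax":0,"ay":0,"az":0}]'>/dev/null; python3 st.py|sed -n '1p;3p';  python3 -m inch '[{"jaw":255,"x":0.01,"y":0.022,"z":0,"ax":0,"ay":0,"az":0}]'>/dev/null; python3 st.py|sed -n '1p;3p'; python3 -m inch '[{"jaw":255,"x":0.01,"y":0.022,"z":0,"ax":0,"ay":0,"az":0}]'>/dev/null; python3 st.py|sed -n '1p;3p'; done
```

```text
tip cab x -17.1 y 25.5 z 100.0
t 9.93 yaw-err 0.02 pitch 0.11 F cab [-0.6 -0.5] -0.2 w 0.195 mom [ 0.08 -0.   -0.01]
tip cab x -15.6 y 25.5 z 99.9
t 10.05 yaw-err 0.02 pitch 0.11 F cab [-0.5 -0.3] 0.4 w 0.191 mom [ 0.04 -0.08  0.  ]
tip cab x -14.1 y 25.5 z 99.9
t 10.18 yaw-err 0.02 pitch 0.11 F cab [0.2 0.2] -0.0 w 0.197 mom [ 0.1  -0.03 -0.06]
```

```bash
for k in 1; do python3 -m inch '[{"jaw":255,"x":0.01,"y":0.022,"z":0,"ax":0,"ay":0,"az":0}]'>/dev/null; python3 st.py|sed -n '1p;3p';  python3 -m inch '[{"jaw":255,"x":0.01,"y":0.022,"z":0,"ax":0,"ay":0,"az":0}]'>/dev/null; python3 st.py|sed -n '1p;3p'; python3 -m inch '[{"jaw":255,"x":0.01,"y":0.022,"z":0,"ax":0,"ay":0,"az":0}]'>/dev/null; python3 st.py|sed -n '1p;3p'; done
```

```text
tip cab x -12.5 y 25.5 z 99.9
t 10.3 yaw-err 0.02 pitch 0.11 F cab [-1.2  0.5] -0.9 w 0.194 mom [ 0.06 -0.02 -0.01]
tip cab x -11.3 y 25.7 z 99.8
t 10.43 yaw-err 0.02 pitch 0.06 F cab [-3.1 -0.1] 0.3 w 0.196 mom [-0.76  0.24 -0.06]
tip cab x -10.9 y 26.3 z 99.2
t 10.55 yaw-err 0.00 pitch -0.07 F cab [-4.  -0.3] -0.8 w 0.197 mom [-1.12  0.21 -0.04]
```

```bash
python3 -m inch '[{"jaw":255,"x":0.016,"y":0.03,"z":0.01,"ax":0,"ay":0,"az":0}]'>/dev/null; python3 st.py|head -3; python3 -m inch '[{"jaw":255,"x":0.022,"y":0.034,"z":0.01,"ax":0,"ay":0,"az":0}]'>/dev/null; python3 st.py|head -3
```

```text
tip cab x -9.8 y 26.5 z 99.4
grip cab x -118.8 y 26.6 z 99.7
t 10.68 yaw-err -0.04 pitch -0.18 F cab [-4.3 -2.7] 0.6 w 0.193 mom [-1.25  0.17 -0.09]
tip cab x -8.2 y 26.4 z 99.6
grip cab x -117.2 y 26.5 z 100.1
t 10.8 yaw-err -0.07 pitch -0.27 F cab [-5.1 -1. ] -0.7 w 0.193 mom [-1.4   0.24 -0.16]
```

```bash
python3 -m inch '[{"jaw":255,"x":0.03,"y":0.03,"z":0,"ax":0,"ay":0,"az":0}]'>/dev/null; python3 st.py|head -3; python3 -m inch '[{"jaw":255,"x":0.026,"y":0.032,"z":0,"ax":0,"ay":0,"az":0}]'>/dev/null; python3 st.py|head -3
```

```text
tip cab x -6.6 y 26.0 z 99.2
grip cab x -115.6 y 26.2 z 99.9
t 10.93 yaw-err -0.09 pitch -0.37 F cab [-6.1 -0.7] -0.3 w 0.199 mom [-1.43  0.46 -0.13]
tip cab x -5.3 y 26.0 z 98.7
grip cab x -114.3 y 26.2 z 99.6
t 11.05 yaw-err -0.10 pitch -0.50 F cab [-7.  -0.8] -0.0 w 0.193 mom [-1.58  0.53 -0.07]
```

```bash
python3 -m inch '[{"jaw":255,"x":0.022,"y":0.034,"z":0,"ax":0.03,"ay":-0.015,"az":0}]'>/dev/null; python3 st.py|head -3; python3 -m inch '[{"jaw":255,"x":0.02,"y":0.034,"z":0,"ax":0.03,"ay":-0.015,"az":0}]'>/dev/null; python3 st.py|head -3
python3 - <<'E'
from h import *
p,im=snap("scene","s6");crop(im,190,140,350,260,"c7",5)
E
```

```text
tip cab x -3.9 y 26.3 z 98.7
grip cab x -112.9 y 26.5 z 99.3
t 11.18 yaw-err -0.11 pitch -0.30 F cab [-6.1 -0.5] 0.3 w 0.194 mom [-1.6   0.4  -0.07]
tip cab x -2.6 y 26.6 z 98.9
grip cab x -111.6 y 26.8 z 99.0
t 11.3 yaw-err -0.13 pitch -0.08 F cab [-6.3 -1.2] 0.0 w 0.191 mom [-1.53  0.29 -0.11]
```

View pics/c7.png

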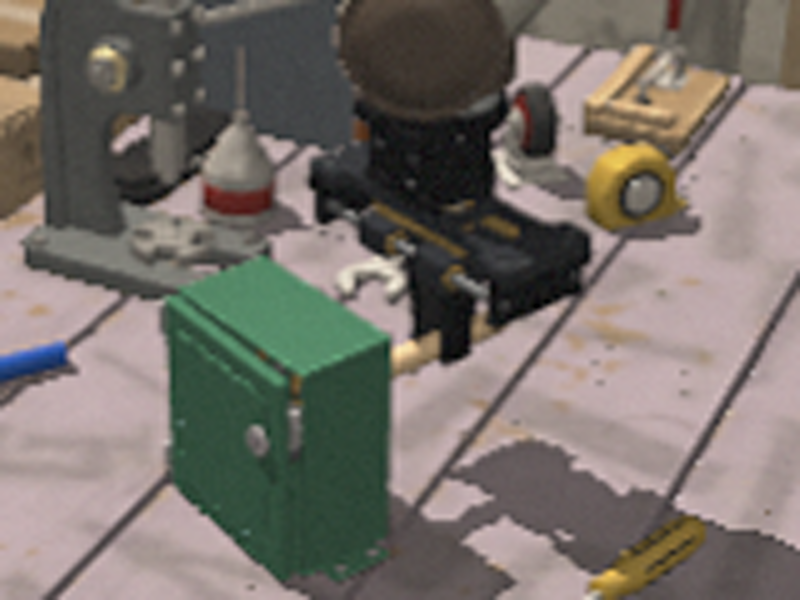

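```bash
python3 -m inch '[{"jaw":255,"x":0.004,"y":0.008,"z":0.01,"ax":0,"ay":0,"az":0},{"jaw":255,"x":0,"y":0,"z":0,"ax":0,"ay":0,"az":0},{"jaw":255,"x":0,"y":0,"z":0,"ax":0,"ay":0,"az":0}]'>/dev/null; python3 st.py|head -3
python3 - <<'E'
from h import *
p,im=snap("scene","s7");crop(im,190,140,350,260,"c8",5)
E
```

```text
tip cab x -5.1 y 27.2 z 98.3
grip cab x -114.1 y 27.7 z 99.1
t 11.72 yaw-err -0.24 pitch -0.41 F cab [-6.3 -1.7] -0.5 w 0.197 mom [-1.67  0.16 -0.14]
```

View pics/c8.png

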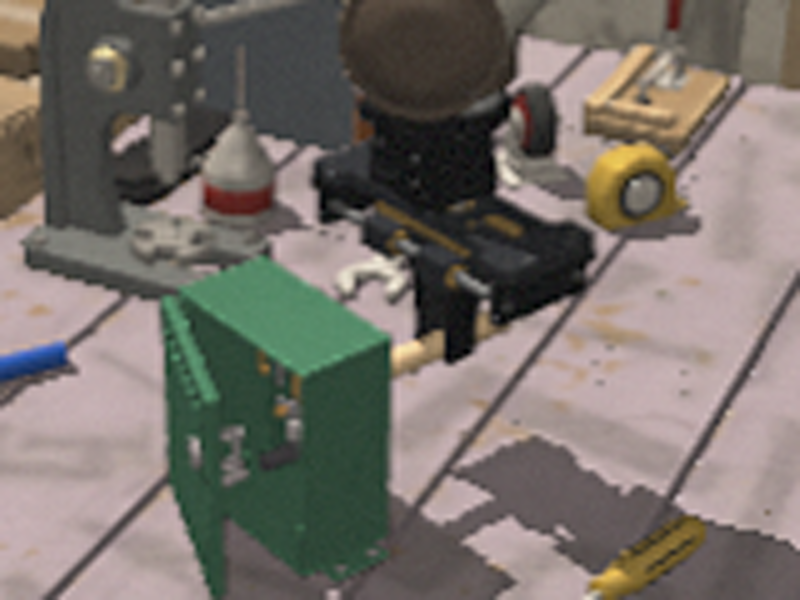

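```bash
python3 -m inch '[{"jaw":255,"x":-0.03,"y":-0.11,"z":0,"ax":0.03,"ay":-0.015,"az":0.02},{"jaw":255,"x":-0.08,"y":-0.18,"z":0.01,"ax":0,"ay":0,"az":0}]'>/dev/null; python3 st.py|head -3;python3 -m inch '[{"jaw":255,"x":-0.08,"y":-0.18,"z":0.01,"ax":0,"ay":0,"az":0},{"jaw":255,"x":-0.08,"y":-0.18,"z":0.01,"ax":0,"ay":0,"az":0}]'>/dev/null; python3 st.py|head -3
```

```text
tip cab x -23.0 y 25.7 z 100.1
grip cab x -132.0 y 25.6 z 100.0
t 12.03 yaw-err 0.04 pitch 0.07 F cab [1.  0.8] -0.7 w 0.199 mom [ 0.05 -0.1  -0.01]
tip cab x -47.0 y 24.9 z 102.1
grip cab x -156.0 y 24.7 z 101.7
t 12.28 yaw-err 0.07 pitch 0.21 F cab [-0.  -0.4] 0.3 w 0.194 mom [ 0.05 -0.04  0.01]
```

```bash
python3 -m inch '[{"jaw":255,"x":-0.17,"y":-0.37,"z":0,"ax":0,"ay":0,"az":0},{"jaw":255,"x":-0.17,"y":-0.37,"z":0,"ax":0,"ay":0,"az":0},{"jaw":255,"x":-0.17,"y":-0.37,"z":-0.2,"ax":-0.02,"ay":0.01,"az":0},{"jaw":255,"x":0,"y":0,"z":-0.5,"ax":0,"ay":0,"az":0},{"jaw":255,"x":0,"y":0,"z":-0.4,"ax":0,"ay":0,"az":0},{"jaw":255,"x":0,"y":0,"z":-0.25,"ax":0,"ay":0,"az":0},{"jaw":255,"x":0,"y":0,"z":0,"ax":0,"ay":0,"az":0}]'>/dev/null; python3 st.py|head -3; python3 -m inch '[{"jaw":255,"x":0,"y":0,"z":0,"ax":0,"ay":0,"az":0}]'
```

```text
tip cab x -125.1 y 22.9 z 21.5
grip cab x -234.1 y 22.9 z 20.9
t 13.15 yaw-err -0.05 pitch 0.29 F cab [0.2 2. ] 0.3 w 0.2 mom [ 0.06 -0.1  -0.01]
time_s: 13.28
tcp_pos: [0.4647, -0.1027, 0.0161]
ee_rot: [[-0.42, -0.907, 0.006], [-0.907, 0.42, 0.004], [-0.006, -0.004, -1.0]]
wrist_force: [-0.1, 0.7, -0.9]
gripper_width: 0.197
```

```bash
python3 -m inch '[{"jaw":255,"x":0,"y":0,"z":-0.12,"ax":-0.025,"ay":0.012,"az":0},{"jaw":255,"x":0,"y":0,"z":-0.05,"ax":0,"ay":0,"az":0},{"jaw":255,"x":0,"y":0,"z":0,"ax":0,"ay":0,"az":0}]'; python3 st.py|head -3
```

```text
time_s: 13.65
tcp_pos: [0.4658, -0.1026, 0.0067]
ee_rot: [[-0.42, -0.908, 0.007], [-0.908, 0.42, -0.001], [-0.002, -0.007, -1.0]]
wrist_force: [0.6, -0.3, -0.5]
gripper_width: 0.197
tip cab x -124.4 y 21.5 z 12.3
grip cab x -233.4 y 21.5 z 12.1
t 13.65 yaw-err -0.01 pitch 0.13 F cab [-0.  -0.7] -0.5 w 0.197 mom [ 0.12 -0.13  0.01]
```

```bash
python3 -m inch '[{"jaw":255,"x":0,"y":0,"z":-0.04,"ax":0,"ay":0,"az":0},{"jaw":255,"x":0,"y":0,"z":-0.02,"ax":0,"ay":0,"az":0}]'; python3 st.py|head -3
```

```text
time_s: 13.9
tcp_pos: [0.4661, -0.1025, 0.0032]
ee_rot: [[-0.42, -0.908, 0.008], [-0.908, 0.42, -0.001], [-0.003, -0.007, -1.0]]
wrist_force: [-2.3, 0.9, 4.8]
gripper_width: 0.194
tip cab x -124.2 y 21.3 z 8.9
grip cab x -233.2 y 21.3 z 8.6
t 13.9 yaw-err -0.00 pitch 0.15 F cab [-0.1  2.5] 4.8 w 0.194 mom [0.3  0.3  0.04]
```

```bash
python3 -m inch '[{"jaw":180,"x":0,"y":0,"z":0,"ax":0,"ay":0,"az":0},{"jaw":120,"x":0,"y":0,"z":0,"ax":0,"ay":0,"az":0},{"jaw":100,"x":0,"y":0,"z":0,"ax":0,"ay":0,"az":0},{"jaw":100,"x":0,"y":0,"z":0,"ax":0,"ay":0,"az":0},{"jaw":100,"x":0,"y":0,"z":0.3,"ax":0,"ay":0,"az":0},{"jaw":100,"x":0,"y":0,"z":0.8,"ax":0,"ay":0,"az":0},{"jaw":100,"x":0,"y":0,"z":0.9,"ax":0,"ay":0,"az":0},{"jaw":100,"x":0,"y":0,"z":0.9,"ax":0,"ay":0,"az":0},{"jaw":100,"x":0,"y":0,"z":0.9,"ax":0,"ay":0,"az":0}]'; python3 - <<'E'
from h import *
p,im=snap("scene","s8");crop(im,190,140,350,260,"c9",5)
p,im=snap("side","d8")
E
```

```text
time_s: 15.02
tcp_pos: [0.4616, -0.1028, 0.2335]
ee_rot: [[-0.42, -0.907, -0.004], [-0.907, 0.42, -0.001], [0.003, 0.003, -1.0]]
wrist_force: [1.5, 0.1, -0.4]
gripper_width: 0.609
```

View pics/s8.png

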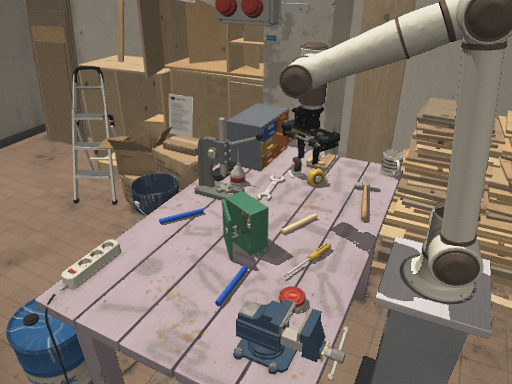

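View pics/d8.png

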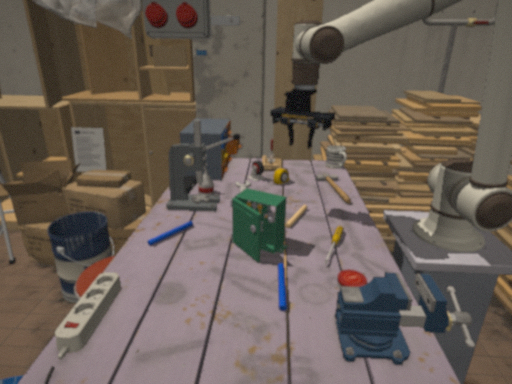

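```bash
cat > wp.py <<'E'
from st import *
def c2w(q): 
    c,s=np.cos(v[2]),np.sin(v[2]);return np.array([v[0]+c*q[0]/1e3-s*q[1]/1e3,v[1]+s*q[0]/1e3+c*q[1]/1e3])
def seq(pts,z):
    s=sense();cur=s['tcp_pos'].copy()
    for q in pts:
        w=c2w(q);d=(w-cur[:2])/.06;print(np.round(q),w.round(3),"units",d.round(2));cur[:2]=w
    print("dz",(z-sense()['tcp_pos'][2])/.06)
def door(th,r=100,o=21):return np.array([35+r*np.sin(th)-o*np.cos(th),-65+r*np.cos(th)+o*np.sin(th)])
E
python3 - <<'E'
from wp import *
p,im=load("s8")
for a in((247,267),(218,302),(160,221),(204,211)):
    w=onz(p,a,.009);print(a,w, "dist hinge",np.linalg.norm(w[:2]-c2w((35,-65))))
seq([(62,100)]+[door(t) for t in(.35,.45,.7,.95,1.2,1.4,1.6,1.7)],.095)
E
```

```text
(247, 267) [0.51528877 0.22183801 0.009     ] dist hinge 0.18372612003024558
(218, 302) [0.51750627 0.38186513 0.009     ] dist hinge 0.3101696419996634
(160, 221) [0.89781912 0.14432346 0.009     ] dist hinge 0.2441447029278604
(204, 211) [0.79742691 0.01936573 0.009     ] dist hinge 0.16445159415928076
[ 62 100] [0.518 0.199] units [0.88 5.03]
[50. 36.] [0.571 0.16 ] units [ 0.88 -0.63]
[60. 34.] [0.577 0.169] units [0.1  0.14]
[83. 25.] [0.595 0.186] units [0.3 0.3]
[104.  10.] [0.618 0.199] units [0.37 0.21]
[121.  -9.] [0.642 0.206] units [0.41 0.11]
[130. -27.] [0.663 0.207] units [0.34 0.02]
[136. -47.] [0.683 0.204] units [ 0.34 -0.05]
[137. -57.] [0.692 0.201] units [ 0.16 -0.05]
dz -2.3918473689628903
```

```bash
python3 -m inch '[{"jaw":255,"x":0.18,"y":0.6,"z":0,"ax":0,"ay":0,"az":0},{"jaw":255,"x":0.18,"y":0.95,"z":0,"ax":0,"ay":0,"az":0},{"jaw":255,"x":0.18,"y":0.95,"z":0,"ax":0,"ay":0,"az":0},{"jaw":255,"x":0.18,"y":0.95,"z":0,"ax":0,"ay":0,"az":0},{"jaw":255,"x":0.18,"y":0.95,"z":0,"ax":0,"ay":0,"az":0},{"jaw":255,"x":0,"y":0.6,"z":0,"ax":0,"ay":0,"az":0},{"jaw":255,"x":0,"y":0,"z":0,"ax":0,"ay":0,"az":0}]'; python3 - <<'E'
from wp import *
seq([(62,100)]+[door(t) for t in(.35,.45,.7)],.095)
E
```

```text
time_s: 16.0
tcp_pos: [0.5186, 0.206, 0.2361]
ee_rot: [[-0.422, -0.906, 0.01], [-0.906, 0.422, -0.002], [-0.003, -0.01, -1.0]]
wrist_force: [-0.4, -0.3, -0.4]
gripper_width: 0.01
[ 62 100] [0.518 0.199] units [-0.   -0.12]
[50. 36.] [0.571 0.16 ] units [ 0.88 -0.63]
[60. 34.] [0.577 0.169] units [0.1  0.14]
[83. 25.] [0.595 0.186] units [0.3 0.3]
dz -2.3513022447926937
```

```bash
python3 -m inch '[{"jaw":255,"x":0,"y":-0.12,"z":-0.7,"ax":0,"ay":0.05,"az":0},{"jaw":255,"x":0,"y":0,"z":-0.9,"ax":0,"ay":0,"az":0},{"jaw":255,"x":0,"y":0,"z":-0.75,"ax":0,"ay":0,"az":0},{"jaw":255,"x":0,"y":0,"z":0,"ax":0,"ay":0,"az":0}]'; python3 - <<'E'
from wp import *
p,im=snap("scene","s9");crop(im,190,140,350,260,"c10",5)
seq([(62,100)]+[door(t) for t in(.35,.45,.7)],.095)
E
```

```text
time_s: 16.5
tcp_pos: [0.5177, 0.1955, 0.0918]
ee_rot: [[-0.424, -0.906, 0.002], [-0.906, 0.424, -0.002], [0.001, -0.003, -1.0]]
wrist_force: [1.0, 1.0, 0.4]
gripper_width: 0.006
[ 62 100] [0.518 0.199] units [-0.02  0.03]
[50. 36.] [0.571 0.16 ] units [ 0.88 -0.63]
[60. 34.] [0.577 0.169] units [0.1  0.14]
[83. 25.] [0.595 0.186] units [0.3 0.3]
dz 0.013851665846285657
```

View pics/c10.png

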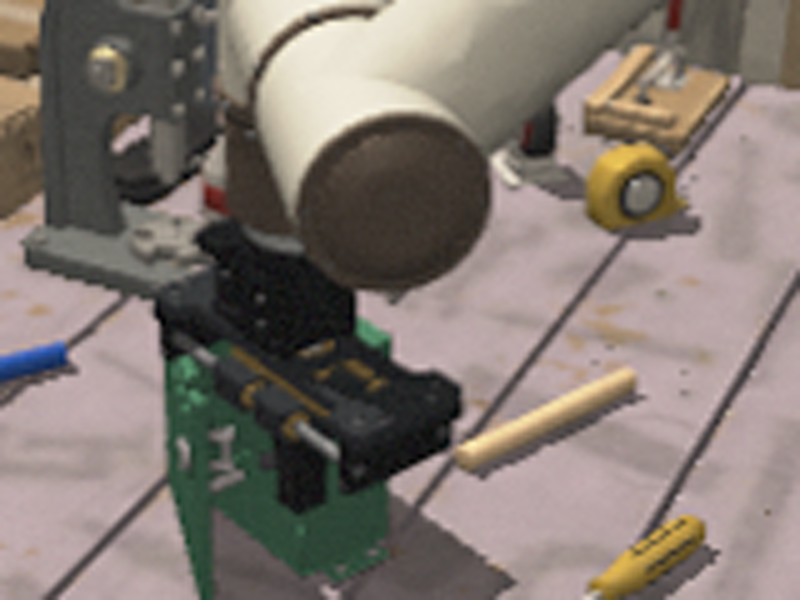

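```bash
python3 -m inch '[{"jaw":255,"x":0.42,"y":-0.25,"z":0.08,"ax":0,"ay":0,"az":0},{"jaw":255,"x":0.4,"y":-0.2,"z":0,"ax":0,"ay":0,"az":0},{"jaw":255,"x":0.1,"y":0.05,"z":0,"ax":0,"ay":0,"az":0}]'; python3 - <<'E'
from wp import *
seq([door(t) for t in(.45,.7,.95,1.2,1.4,1.6,1.7)],.095)
E
```

```text
time_s: 16.92
tcp_pos: [0.574, 0.1753, 0.106]
ee_rot: [[-0.422, -0.906, 0.007], [-0.906, 0.422, 0.009], [-0.011, -0.003, -1.0]]
wrist_force: [1.4, -2.9, -1.9]
gripper_width: 0.003
[60. 34.] [0.577 0.169] units [ 0.05 -0.11]
[83. 25.] [0.595 0.186] units [0.3 0.3]
[104.  10.] [0.618 0.199] units [0.37 0.21]
[121.  -9.] [0.642 0.206] units [0.41 0.11]
[130. -27.] [0.663 0.207] units [0.34 0.02]
[136. -47.] [0.683 0.204] units [ 0.34 -0.05]
[137. -57.] [0.692 0.201] units [ 0.16 -0.05]
dz -0.183888614205905
```

```bash
python3 -m inch '[{"jaw":255,"x":0.15,"y":0.1,"z":-0.06,"ax":0,"ay":0,"az":0},{"jaw":255,"x":0.18,"y":0.12,"z":-0.06,"ax":0,"ay":0,"az":0},{"jaw":255,"x":0.18,"y":0.12,"z":0,"ax":0,"ay":0,"az":0}]'; python3 - <<'E'
from wp import *
seq([door(t) for t in(.7,.95,1.2)],.095)
E
```

```text
time_s: 17.3
tcp_pos: [0.6072, 0.195, 0.1025]
ee_rot: [[-0.422, -0.906, 0.011], [-0.906, 0.422, 0.008], [-0.012, -0.007, -1.0]]
wrist_force: [1.9, -8.2, -1.6]
gripper_width: 0.005
[83. 25.] [0.595 0.186] units [-0.2  -0.14]
[104.  10.] [0.618 0.199] units [0.37 0.21]
[121.  -9.] [0.642 0.206] units [0.41 0.11]
dz -0.12512625070112046
```

```bash
python3 -m inch '[{"jaw":255,"x":0.18,"y":0.09,"z":-0.02,"ax":0,"ay":0,"az":0},{"jaw":255,"x":0.2,"y":0.06,"z":-0.02,"ax":0,"ay":0,"az":0},{"jaw":255,"x":0.2,"y":0.05,"z":0,"ax":0,"ay":0,"az":0}]'; python3 - <<'E'
from wp import *
p,im=snap("scene","s10");crop(im,190,140,350,260,"c11",5)
seq([door(t) for t in(1.2,1.4,1.6,1.7)],.095)
E
```

```text
time_s: 17.68
tcp_pos: [0.6449, 0.2033, 0.1019]
ee_rot: [[-0.421, -0.907, 0.01], [-0.907, 0.421, -0.002], [-0.002, -0.01, -1.0]]
wrist_force: [-0.7, -8.3, 2.0]
gripper_width: 0.008
[121.  -9.] [0.642 0.206] units [-0.07  0.04]
[130. -27.] [0.663 0.207] units [0.34 0.02]
[136. -47.] [0.683 0.204] units [ 0.34 -0.05]
[137. -57.] [0.692 0.201] units [ 0.16 -0.05]
dz -0.113819779568367
```

View pics/c11.png

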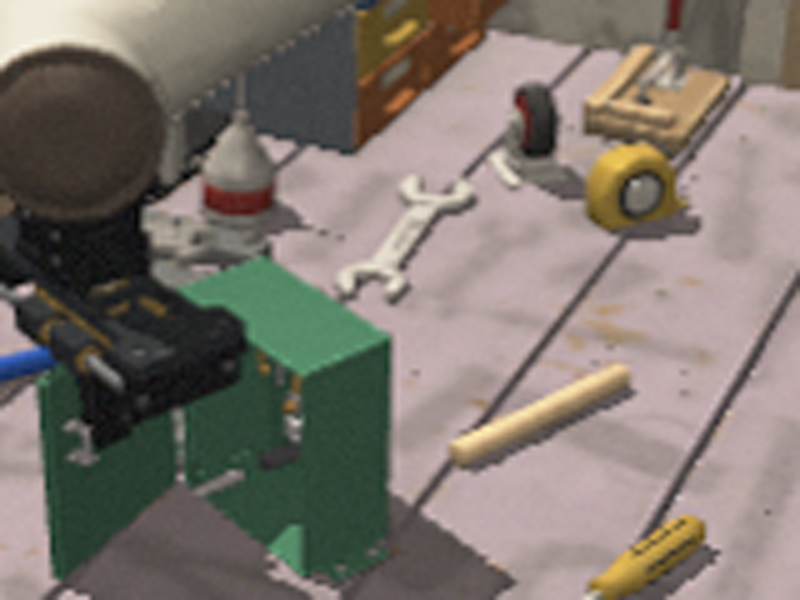

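```bash
python3 -m inch '[{"jaw":255,"x":0.19,"y":0,"z":0,"ax":0,"ay":0,"az":0},{"jaw":255,"x":0.19,"y":-0.02,"z":0,"ax":0,"ay":0,"az":0},{"jaw":255,"x":0.19,"y":-0.03,"z":0,"ax":0,"ay":0,"az":0}]'; python3 - <<'E'
from wp import *
p,im=snap("scene","s11");crop(im,190,140,350,260,"c12",5)
seq([door(t) for t in(1.4,1.6,1.7)],.095)
E
```

```text
time_s: 18.1
tcp_pos: [0.6813, 0.198, 0.1015]
ee_rot: [[-0.421, -0.907, 0.006], [-0.907, 0.421, -0.008], [0.005, -0.008, -1.0]]
wrist_force: [-4.2, -6.1, 2.5]
gripper_width: 0.006
[130. -27.] [0.663 0.207] units [-0.34  0.15]
[136. -47.] [0.683 0.204] units [ 0.34 -0.05]
[137. -57.] [0.692 0.201] units [ 0.16 -0.05]
dz -0.10631392013395655
```

View pics/c12.png

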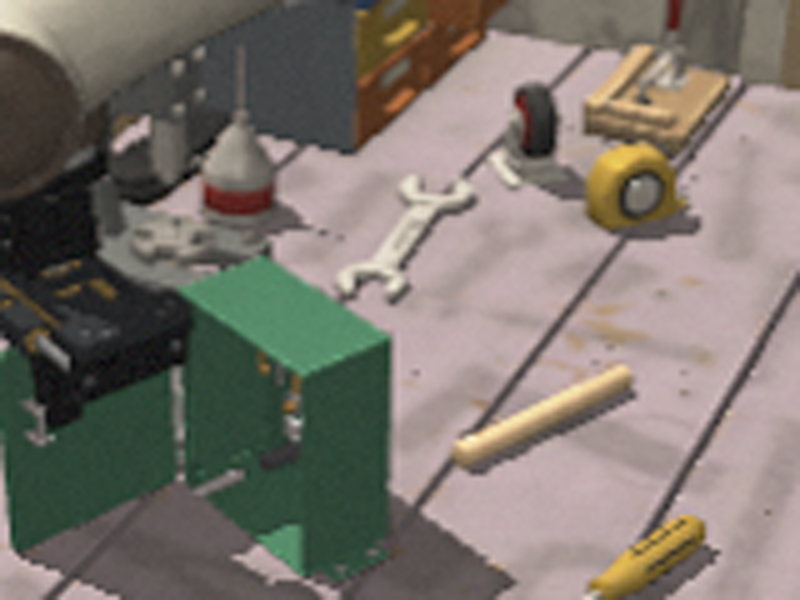

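```bash
python3 -m inch '[{"jaw":255,"x":0.15,"y":-0.07,"z":0,"ax":0,"ay":0,"az":0},{"jaw":255,"x":0.05,"y":-0.03,"z":0,"ax":0,"ay":0,"az":0}]';python3 -m inch '[{"jaw":255,"x":-0.1,"y":0.25,"z":0,"ax":0,"ay":0,"az":0},{"jaw":255,"x":-0.2,"y":0.3,"z":0.2,"ax":0,"ay":0,"az":0},{"jaw":255,"x":-0.2,"y":0.1,"z":0.9,"ax":0,"ay":0,"az":0},{"jaw":255,"x":-0.2,"y":0,"z":0.95,"ax":0,"ay":0,"az":0},{"jaw":255,"x":-0.4,"y":-0.4,"z":0.95,"ax":0,"ay":0,"az":0},{"jaw":255,"x":-0.7,"y":-0.5,"z":0.5,"ax":0,"ay":0,"az":0},{"jaw":255,"x":-0.7,"y":-0.5,"z":0,"ax":0,"ay":0,"az":0},{"jaw":255,"x":-0.7,"y":-0.5,"z":0,"ax":0,"ay":0,"az":0},{"jaw":255,"x":0,"y":0,"z":0,"ax":0,"ay":0,"az":0}]'; python3 - <<'E'
from wp import *
p,im=snap("scene","s12");crop(im,150,140,350,290,"c13",4)
p,im=snap("side","d12");crop(im,160,140,360,290,"c14",4)
E
```

```text
time_s: 18.4
tcp_pos: [0.6957, 0.1915, 0.101]
ee_rot: [[-0.422, -0.906, 0.006], [-0.906, 0.422, -0.008], [0.005, -0.009, -1.0]]
wrist_force: [-3.1, -3.1, 3.7]
gripper_width: 0.003
time_s: 19.52
tcp_pos: [0.4908, 0.0988, 0.3006]
ee_rot: [[-0.427, -0.904, -0.026], [-0.903, 0.428, -0.035], [0.043, 0.009, -0.999]]
wrist_force: [-0.1, 0.3, 0.0]
gripper_width: 0.008
```

View pics/c13.png

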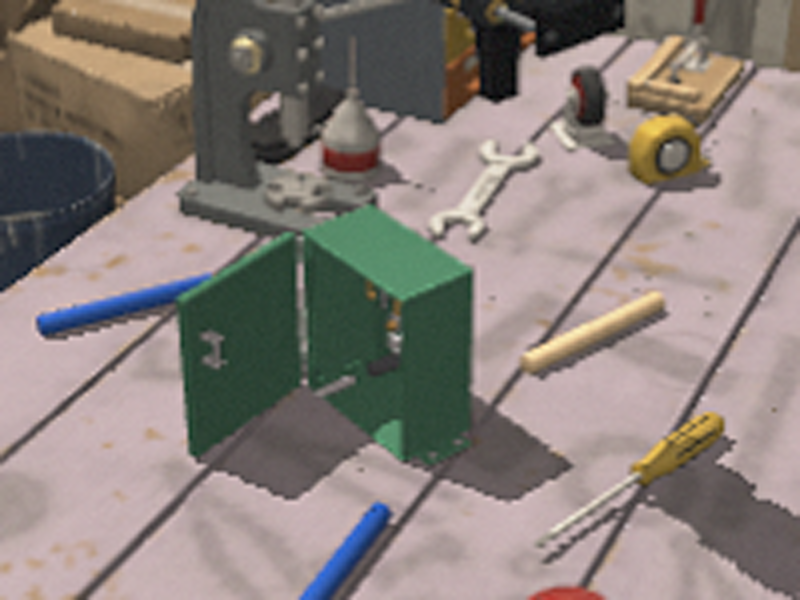

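View pics/c14.png

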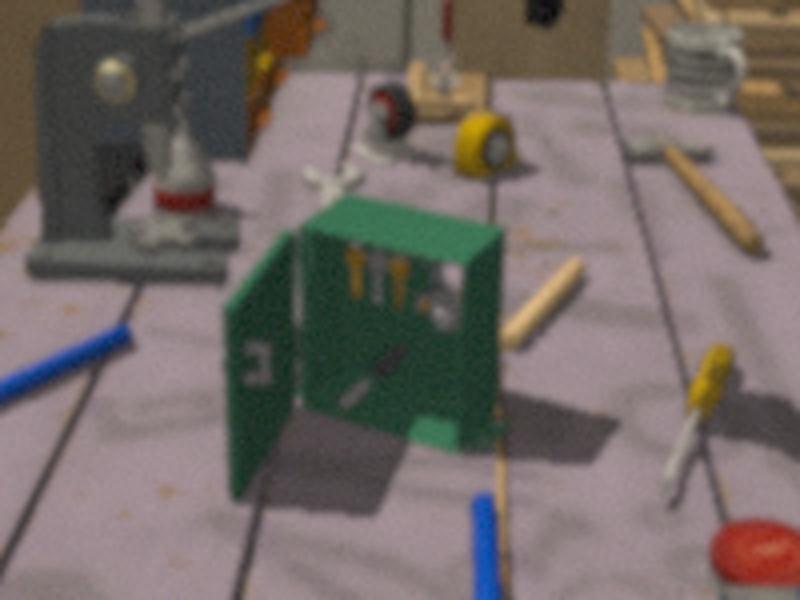

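```bash
python3 - <<'E'
from wp import *
f1=lambda x,y:(150+x/4-.4,140+y/4-.4); f2=lambda x,y:(160+x/4-.4,140+y/4-.4)
for p,a,b in((load("s12")[0],f1(180,299),f1(297,234)),(load("d12")[0],f2(229,306),f2(292,233))):
    A=onz(p,a,.148);B=onz(p,b,.148);d=A-B;ya=np.arctan2(d[1],d[0]);print(A,B,np.linalg.norm(d),"angle",np.pi/2-(ya-v[2]))
p,_=load("s12");E1=onz(p,f1(527,362),.009);E2=onz(p,f1(660,300),.009);print(E1,E2,np.linalg.norm(E1-E2))
# bystander change vs start
a=load("scene0")[1];b=load("s12")[1];d=cv2.absdiff(a,b).max(2)>45;d[:,:]=d;print(d[120:330,150:320].sum())
cv2.imwrite("pics/diff.png",(d*255).astype(np.uint8))
E
```

```text
[0.68305544 0.2292867  0.148     ] [0.65506994 0.10951169 0.148     ] 0.12300098135109801 angle 1.367425394674965
[0.68437883 0.22970157 0.148     ] [0.65857605 0.11692311 0.148     ] 0.11569253654478 angle 1.362813173323871
[0.50066264 0.0023998  0.009     ] [ 0.43294817 -0.13980824  0.009     ] 0.15750675606320727
3984
```

View pics/diff.png

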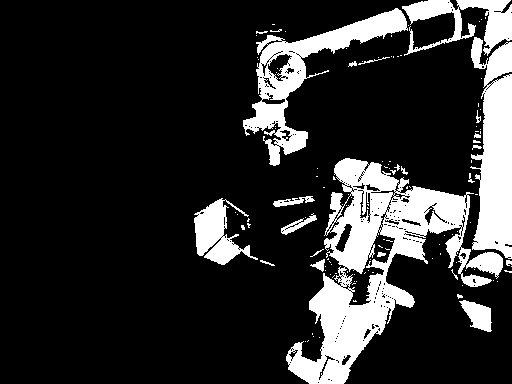

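```bash
python3 - <<'E'
from wp import *
seq([door(1.36,95,50),door(1.36,95,25),door(1.45,95),door(1.55,95),door(1.62,95)],.1)
E
```

```text
[117.   4.] [0.629 0.208] units [2.27 1.81]
[123. -21.] [0.653 0.203] units [ 0.41 -0.09]
[127. -33.] [0.666 0.202] units [ 0.21 -0.02]
[130. -42.] [0.676 0.2  ] units [ 0.16 -0.02]
[131. -49.] [0.682 0.199] units [ 0.11 -0.03]
dz -3.333025481393787
```

```bash
python3 -m inch '[{"jaw":255,"x":0.6,"y":0.5,"z":0,"ax":0.2,"ay":-0.15,"az":0},{"jaw":255,"x":0.75,"y":0.6,"z":0,"ax":0,"ay":0,"az":0},{"jaw":255,"x":0.65,"y":0.55,"z":0,"ax":0,"ay":0,"az":0},{"jaw":255,"x":0.2,"y":0.1,"z":-0.3,"ax":0,"ay":0,"az":0},{"jaw":255,"x":0,"y":0,"z":0,"ax":0,"ay":0,"az":0}]'; python3 - <<'E'
from wp import *
p,im=snap("scene","s13");crop(im,150,140,350,290,"c15",4)
seq([door(1.36,95,50),door(1.36,95,25),door(1.45,95),door(1.55,95),door(1.62,95)],.1)
E
```

```text
time_s: 20.25
tcp_pos: [0.6347, 0.2147, 0.2771]
ee_rot: [[-0.424, -0.906, 0.004], [-0.906, 0.424, 0.003], [-0.004, -0.002, -1.0]]
wrist_force: [-1.1, -0.5, -0.9]
gripper_width: 0.008
[117.   4.] [0.629 0.208] units [-0.1 -0.1]
[123. -21.] [0.653 0.203] units [ 0.41 -0.09]
[127. -33.] [0.666 0.202] units [ 0.21 -0.02]
[130. -42.] [0.676 0.2  ] units [ 0.16 -0.02]
[131. -49.] [0.682 0.199] units [ 0.11 -0.03]
dz -2.976786873065014
```

View pics/c15.png

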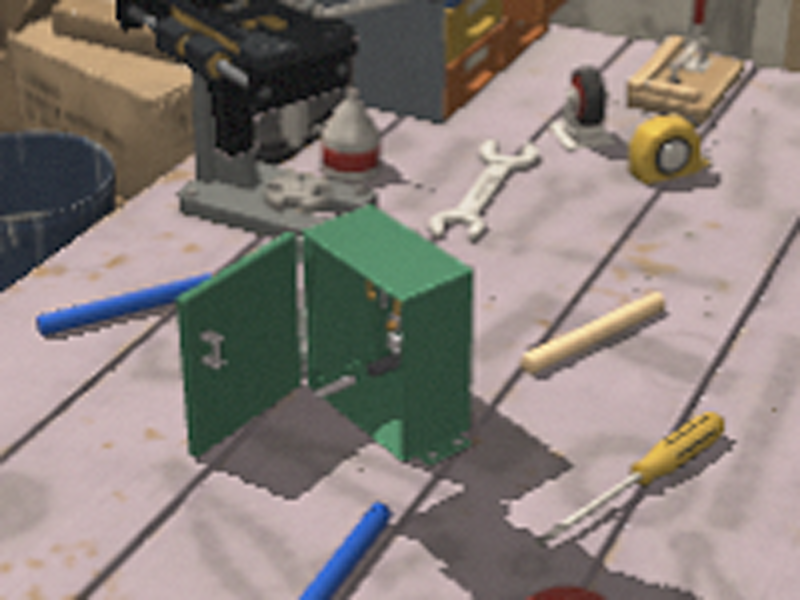

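```bash
python3 -m inch '[{"jaw":255,"x":-0.1,"y":-0.1,"z":-0.8,"ax":0,"ay":0,"az":0},{"jaw":255,"x":0,"y":0,"z":-0.9,"ax":0,"ay":0,"az":0},{"jaw":255,"x":0,"y":0,"z":-0.9,"ax":0,"ay":0,"az":0},{"jaw":255,"x":0,"y":0,"z":-0.2,"ax":0,"ay":0,"az":0},{"jaw":255,"x":0,"y":0,"z":0,"ax":0,"ay":0,"az":0}]'; python3 - <<'E'
from wp import *
seq([door(1.36,95,50),door(1.36,95,25),door(1.45,95),door(1.55,95),door(1.62,95)],.1)
E
```

```text
time_s: 20.92
tcp_pos: [0.6297, 0.2069, 0.1158]
ee_rot: [[-0.424, -0.906, 0.02], [-0.906, 0.424, 0.009], [-0.017, -0.014, -1.0]]
wrist_force: [0.6, 0.5, 0.6]
gripper_width: 0.008
[117.   4.] [0.629 0.208] units [-0.01  0.03]
[123. -21.] [0.653 0.203] units [ 0.41 -0.09]
[127. -33.] [0.666 0.202] units [ 0.21 -0.02]
[130. -42.] [0.676 0.2  ] units [ 0.16 -0.02]
[131. -49.] [0.682 0.199] units [ 0.11 -0.03]
dz -0.2641186752429521
```

```bash
python3 -m inch '[{"jaw":255,"x":0.2,"y":-0.05,"z":-0.1,"ax":0,"ay":0,"az":0},{"jaw":255,"x":0.17,"y":-0.04,"z":-0.1,"ax":0,"ay":0,"az":0},{"jaw":255,"x":0.1,"y":-0.02,"z":0,"ax":0,"ay":0,"az":0},{"jaw":255,"x":0.1,"y":-0.02,"z":0,"ax":0,"ay":0,"az":0}]';  python3 -m inch '[{"jaw":255,"x":0.1,"y":-0.02,"z":0,"ax":0,"ay":0,"az":0},{"jaw":255,"x":0.1,"y":-0.02,"z":0,"ax":0,"ay":0,"az":0}]'; python3 - <<'E'
from wp import *
seq([door(1.45,95),door(1.55,95),door(1.62,95),door(1.7,95)],.1)
p,im=snap("scene","s14");crop(im,150,140,350,290,"c16",4)
E
```

```text
time_s: 21.42
tcp_pos: [0.6689, 0.1995, 0.1097]
ee_rot: [[-0.423, -0.906, 0.029], [-0.906, 0.424, 0.013], [-0.024, -0.021, -0.999]]
wrist_force: [-0.7, 0.1, -1.1]
gripper_width: 0.007
time_s: 21.68
tcp_pos: [0.6815, 0.1968, 0.1098]
ee_rot: [[-0.423, -0.906, 0.028], [-0.906, 0.424, 0.013], [-0.024, -0.02, -1.0]]
wrist_force: [-1.8, 0.8, -0.5]
gripper_width: 0.005
[127. -33.] [0.666 0.202] units [-0.26  0.08]
[130. -42.] [0.676 0.2  ] units [ 0.16 -0.02]
[131. -49.] [0.682 0.199] units [ 0.11 -0.03]
[132. -56.] [0.69  0.196] units [ 0.12 -0.04]
dz -0.1634201770415326
```

View pics/c16.png

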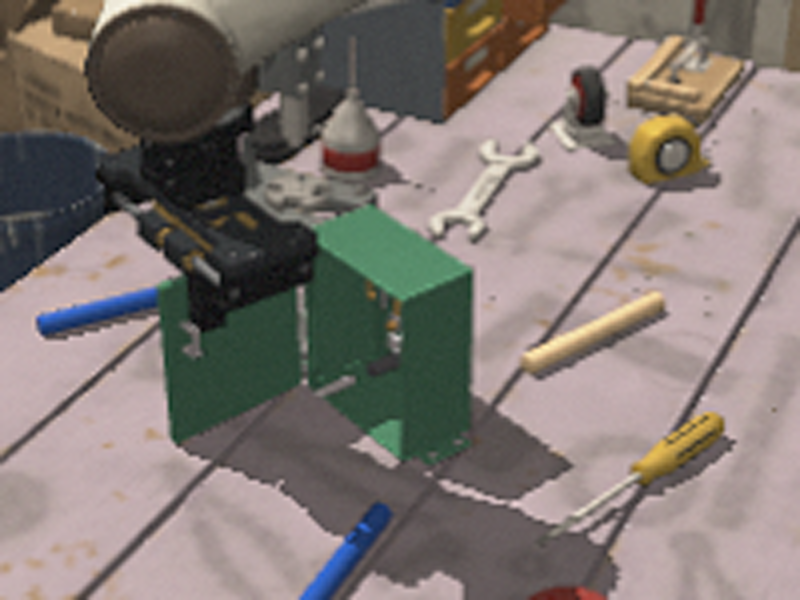

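```bash
python3 -m inch '[{"jaw":255,"x":0.1,"y":-0.04,"z":0,"ax":0,"ay":0,"az":0},{"jaw":255,"x":0.06,"y":-0.03,"z":0,"ax":0,"ay":0,"az":0},{"jaw":255,"x":0.03,"y":-0.01,"z":0,"ax":0,"ay":0,"az":0},{"jaw":255,"x":0,"y":0,"z":0,"ax":0,"ay":0,"az":0}]';  python3 - <<'E'
from wp import *
seq([door(1.55,95),door(1.62,95),door(1.7,95)],.1)
p,im=snap("scene","s15");crop(im,150,140,350,290,"c17",4)
E
python3 -m inch '[{"jaw":255,"x":-0.1,"y":0.04,"z":0,"ax":0,"ay":0,"az":0},{"jaw":255,"x":-0.2,"y":0.09,"z":0,"ax":0,"ay":0,"az":0},{"jaw":255,"x":-0.3,"y":0.14,"z":0,"ax":0,"ay":0,"az":0},{"jaw":255,"x":0,"y":0,"z":0.5,"ax":-0.1,"ay":0.2,"az":0},{"jaw":255,"x":0,"y":0,"z":0.9,"ax":0,"ay":0,"az":0},{"jaw":255,"x":0,"y":0,"z":0.9,"ax":0,"ay":0,"az":0},{"jaw":255,"x":0,"y":0,"z":0.9,"ax":0,"ay":0,"az":0}]'
python3 - <<'E'
from wp import *
p,im=snap("scene","s16");crop(im,150,140,350,290,"c18",4)
E
```

```text
time_s: 22.22
tcp_pos: [0.6947, 0.1917, 0.1098]
ee_rot: [[-0.423, -0.905, 0.03], [-0.906, 0.424, 0.013], [-0.025, -0.021, -0.999]]
wrist_force: [-0.5, 0.4, -0.5]
gripper_width: 0.006
[130. -42.] [0.676 0.2  ] units [-0.32  0.14]
[131. -49.] [0.682 0.199] units [ 0.11 -0.03]
[132. -56.] [0.69  0.196] units [ 0.12 -0.04]
dz -0.16371495281971388
time_s: 23.15
tcp_pos: [0.6489, 0.2099, 0.3011]
ee_rot: [[-0.421, -0.907, -0.018], [-0.907, 0.421, -0.01], [0.016, 0.012, -1.0]]
wrist_force: [0.7, -0.2, 0.2]
gripper_width: 0.003
```

View pics/c17.png

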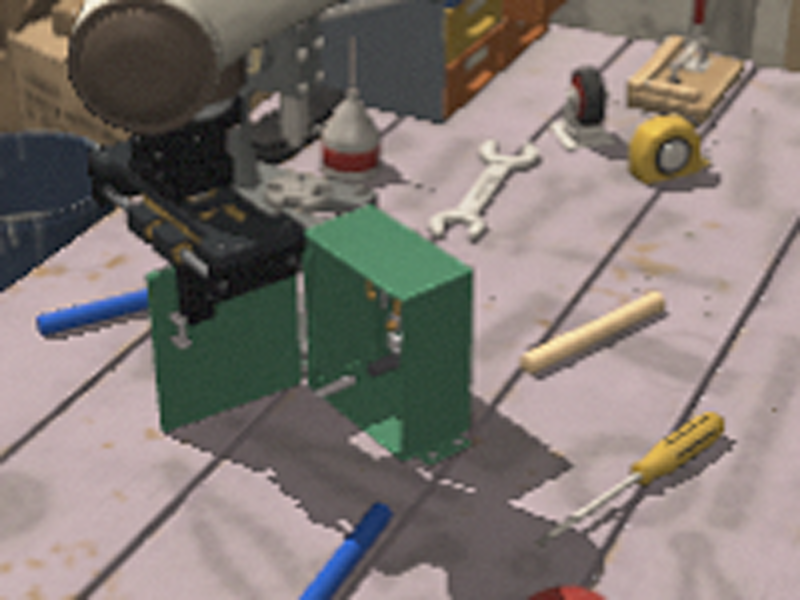

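View pics/c18.png

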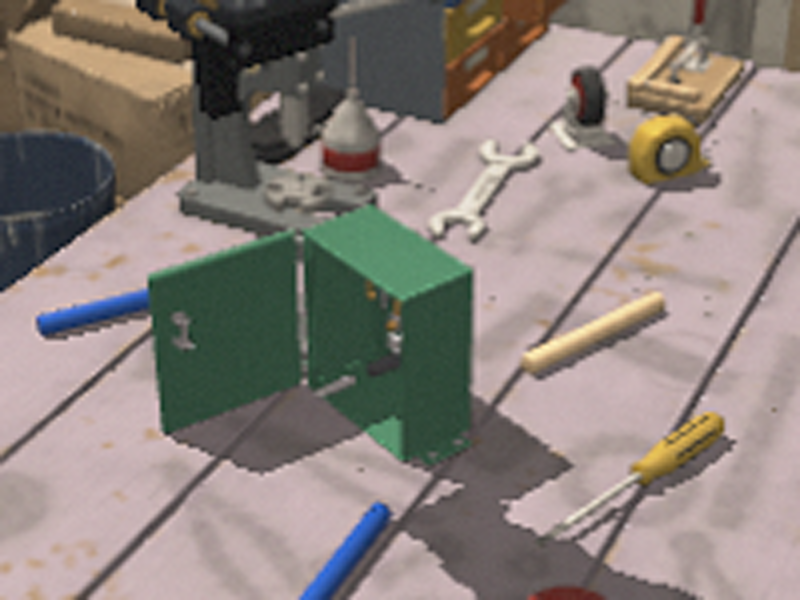

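```bash
python3 -m inch '[{"jaw":255,"x":-0.5,"y":0.2,"z":0.2,"ax":0,"ay":0,"az":0},{"jaw":255,"x":0,"y":0,"z":0,"ax":0,"ay":0,"az":0}]' >/dev/null;python3 - <<'E'
from wp import *
f1=lambda x,y:(150+x/4-.4,140+y/4-.4)
p,_=load("s16");h=c2w((35,-65))
A=onz(p,f1(150,277),.148);B=onz(p,f1(297,234),.148)
for o in(B[:2],h):
    d=A[:2]-o;print(A,np.linalg.norm(d),"angle",np.pi/2-(np.arctan2(d[1],d[0])-v[2]))
A=onz(p,f1(164,433),.002);B=onz(p,f1(297,386),.002);d=A-B;print("bottom",np.pi/2-(np.arctan2(d[1],d[0])-v[2]))
p,im=snap("scene","s17");a=load("s16")[1]
print((cv2.absdiff(a,im).max(2)>45)[195:275,170:320].sum())
for n in("scene",):
    s0=load("scene0")[1]
    d=(cv2.absdiff(s0,im).max(2)>45)
    for nm,(x0,y0,x1,y1) in dict(tape=(305,165,330,188),tin_blue=(215,262,250,305),blue2=(158,207,190,225)).items():print(nm,d[y0:y1,x0:x1].sum())
p,im=snap("side","d17");d=(cv2.absdiff(load("side0")[1],im).max(2)>45)
for nm,(x0,y0,x1,y1) in dict(tape=(270,165,295,188),driver=(322,222,350,270),tin=(333,265,370,290)).items():print(nm,d[y0:y1,x0:x1].sum())
E
```

```text
[0.72022236 0.21428831 0.148     ] 0.12338143604389964 angle 1.6942034404875694
[0.72022236 0.21428831 0.148     ] 0.1264977985584936 angle 1.6621823284816732
bottom 1.6760924091104121
265
tape 5
tin_blue 0
blue2 36
tape 0
driver 111
tin 418
```

View pics/d17.png

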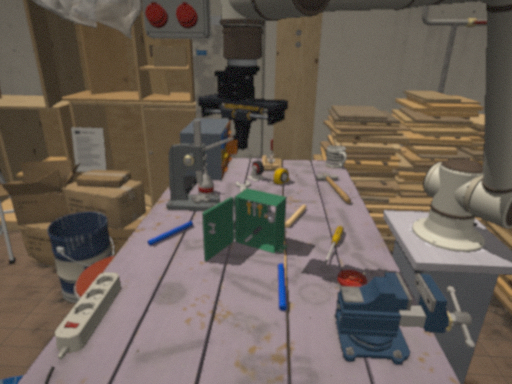

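View pics/s17.png

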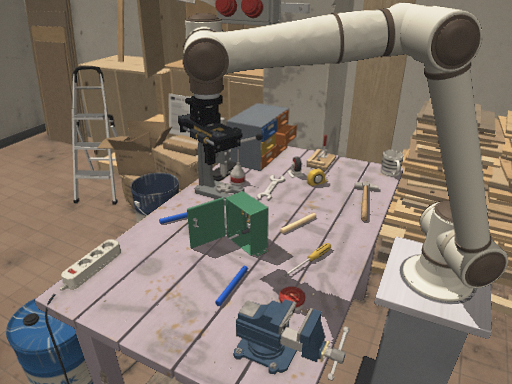

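The tin and driver differ only in the arm's shadow, their positions are the same as at the start. The door is wide open and the dowel lies flat.

```bash
python3 -c "
from station import *;s=sense();print(s['time_s'],s['wrist_force']);print(finish_job())"
```

```text
23.55 [-0.08718693 -0.0276429   0.12571534]
the job is handed in; nothing more can be done
None
```

The job is done and handed in at 23.5 s. The catch let go, the dowel is back flat on the bench, and the door stands wide open.

- **Pressing the catch:** I found the hole with the wrist camera. The dowel went in without touching the rim and met the pad about 27 mm inside the hole. I pressed in small steps, with axial force peaking at about 7 N, until the camera showed the door spring ajar.
- **Laying the dowel down:** I drew it straight back out and set it flat behind the cabinet, before touching the door. It was still there in the last pictures.
- **Opening the door:** The first swing did not hold. After I withdrew, the camera measured only 1.36 rad, possibly a rebound off the stop or a snag on the door's catch bracket. I pushed it again gently and backed straight off. It then measured about 1.66–1.69 rad and stayed put.

**Last checks:** The arm was clear of everything, with the wrist force near zero. A comparison with the starting pictures showed no change at the tape measure or the nearer blue look-alike. It did flag differences at the tin and the driver. By eye those were only the arm's shadow, with both in their original places. The other blue look-alike showed a small difference I did not trace; it looks unmoved in the last picture.

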